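Close the developing tank: light-trap disc, then screw ring

TASK

Close the developing tank: lay the loose light-trap disc in the tank's mouth, hub up, so that it is fully home on its ledge, let go of it, and only then screw the ring down over it, clockwise, until it comes firmly home and clamps the disc. Do not force anything: the disc is thin plastic and cracks if it is pressed hard or the ring is overtightened. Leave the other things on the shelf where they are.

Things in the scene. Friction and masses are not known exactly. Their poses are not given: they have to be found in the camera images.
- tank_mouth (a point): Centre of the tank's mouth, level with the rim of its neck; z up. The bore, 48 mm wide, has a ledge 4 mm wide all round, 4 mm below the rim. The neck is 52 mm wide, 20 mm tall above a sloping shoulder. Its four-start right-hand outside thread is 58 mm over the crests, begins 2 mm below the rim and falls 20 mm per turn; the starts bear no mark: they are found by feel.
- disc_center (a point): Light-trap disc, grey plastic, at half its height; z up along its hub. Plate 46.4 mm wide and 5 mm thick, its lower 1.5 mm stepped to 44.4 mm, with an upright round hub 16 mm wide rising 16 mm from it; 21 mm tall in all, its foot 10.5 mm below this point. It lies hub up. Home on the ledge its plate stands 1 mm proud of the rim and this point is 6.5 mm above the rim.
- ring_center (a point): Screw ring, black plastic with grip ribs, at half its height; z up. 66 to 67 mm wide, 16 mm tall, open below, 60 mm inside; flat top with a 30 mm hole (the hub passes through). Four unmarked lugs inside, 2.2 mm thick, 3.4 mm above the lower edge, 53.8 mm between tips. Lies thread down. Set squarely on the thread this point is at most 3.7 mm above the rim; 0.15 to 0.45 turn on, home, it is 4 mm below.
- tank: The developing tank: black drum 92 mm wide with a ribbed lid 98 mm wide and a grey threaded neck, 118 mm tall to the rim, held upright in a grey foot 112 mm wide with three ears screwed to the shelf; it cannot move. Origin on its axis at the shelf.
- disc: The light-trap disc; origin at the centre of its underside, z up along the hub. About 35 g.
- ring: The screw ring; origin at the centre of its lower edge, z up. About 60 g. It runs freely (0.6 mm of play) until the soft seal under its flat top, 12 mm above the lower edge, meets the disc. The seal gives 1 mm (35 N on the disc); then the ring is home, the twist rises steeply: stop 0.1 N m above the running twist. Under 12 N it is loose; beyond 90 N the disc cracks.
- canister0_center (a point): Lowest of three stacked blue film canisters, 33 mm wide and 51 mm tall; its centre. To be left alone.
- canister1_center (a point): Middle canister of the stack; its centre, 76 mm above the shelf. To be left alone.
- canister2_center (a point): Top canister of the stack, which ends 153 mm above the shelf; its centre. To be left alone.
- lens_cap_center (a point): Chrome lens cap, a plain solid disc 54 mm wide and 9 mm tall; its centre. To be left alone.
- clip_center (a point): Steel film clip like tweezers, 105 mm long, 13 mm tall; the middle of its blades, x along them. To be left alone.
- crusher_handle (a point): End of the lever of the grey canister crusher (base 170 by 70 mm), 106 mm above the shelf. To be left alone.

How it is judged:
By the outcome, as a careful person would: the job done as asked, in the order asked, and still so for the second after the job is handed in, with the robot touching nothing.
It also fails if it takes over 72 s, if anything falls off the work surface, if the arm or the gripper's body presses on something with over 40 N, if the wrist force passes 120 N, or if a joint passes its speed limit or range.

ROBOT

A 6-joint arm with a two-finger parallel gripper is mounted at the origin on the work surface. World frame = base frame: x ahead of the robot, y to its left, z up, the work surface at z = 0. Lengths are in m, angles in degrees, forces in N, time in s.
With the tool pointing down it reaches from about 0.35 to 0.775 m from the base axis. Payload 7.3 kg.
Tool frame: the origin (TCP) lies on the centre line of the jaws, within the pads' length; the fingertips stand 14 mm ahead of it and the grasp point (between the pads) lies 5 mm behind it (env.tcp_to_tips is the distance from the TCP to the fingertips, in m); z points along the fingers, y is the direction in which the jaws open and shut (so a half turn about z gives the same grasp; the last joint's range is limited). The gripper opens to 92 mm and grips with 3 to 60 N. Pads are 19 mm wide; open, the fingers measure 130 mm over their backs; the gripper's body (75 mm by 190 mm) begins 47 mm behind the grasp point.
Start: joints at [-77.636, 19.595, 87.324, -0, 73.075, -8.365], TCP at [0.186, -0.491, 0.241] pointing down, gripper open.
Joint ranges: [-145.02, 145.02], [-44.19, 115.74], [2.07, 154.8], [-57.11, 237.11], [16.16, 152.29], [-177.93, 177.93]. Speed limits (degrees/s): [147.25, 147.25, 180, 180, 180, 180].

INTERFACE

Orientations are given as [roll, pitch, yaw] about the fixed x, y, z axes, in that order (R = Rz(yaw) Ry(pitch) Rx(roll)).
In Python, from cell import env gives the robot as it stands.
- The arm moves only by the shell command python3 -m inch 'ROWS' [OPENING] [FORCE]. ROWS is JSON, a list of rows, each a list of 4 numbers: the shift along the tool's x, y, z in m, then the turn about the tool's z in rad. In form: [[tx, ty, tz, spin], ...]. A call has 1 to 12 rows; each row is the pose to reach, as a shift and turn from the pose commanded when the call began, along the tool's axes at that moment; what a row does not reach only later rows make up. A row lasts 1/10 s, in which the tool goes at most 50 mm and 8.59 degrees, less where a joint would pass 70% of its speed; a pose out of reach is approached as far as the arm can. A call with a gripper value outside its range is refused whole. OPENING is the closure, from 0 (fully open) to 1 (shut), set as the call begins (- or left out, the last holds). The fingers move at their own pace and stop on an object; FORCE is the grip in N (left out, the last holds). Time passes only in rows, so rows that repeat a pose let the fingers close. It gives the time, the measured TCP pose, the force and the opening at its end, in the units of the state.
- env.read_state(): the state, without advancing time (a new reading comes with each control period).
- env.read_camera(name): name is "scene" or "top" or "wrist"; returns a dict with "pixels" (400x640x3 uint8, red, green, blue), "mtx" (3x3 intrinsics, pixels), "world_from_camera" (4x4, takes a point from camera to world coordinates); the wrist camera has in their place "T_tool_cam" (4x4, takes a point from camera to tool coordinates, whose origin is the TCP and whose axes are the flange's). Camera axes: x right, y up, looking along -z (the intrinsics and any distortion apply to the point x, -y, -z); pixel columns grow to the right and rows downward; lengths in m; the calibration is good to about 2 mm. A picture is of the moment at which its call begins: read the wrist's pose just before it. There is no depth.
- env.sign_off(): hands the job in, once; it reports no verdict.
The state is a dict: "clock": time; "joint_positions": joint angles; "dq": joint speeds; "joint_efforts": joint torques, N m; "ee_pos": TCP position; "ee_rot": TCP orientation; "contact_force": force on the tool from outside, world axes, zero at the start; "moment": the same for the moment, N m; "finger_gap": finger opening in m.
Only numpy, scipy, OpenCV 4.12 (cv2) and the standard library are available. Lean on these libraries where they do the work, as an engineer would, in place of code of your own. Each camera call takes 0.05 s, during which the arm holds its last target.

## Working session

There is one attempt and no reset: what is moved stays moved. The work goes in short steps, Python scripts to look and compute and a shell command to move; the robot and the scene stay as the last step left them, time stands still between calls to the robot, and variables do not carry over. Pictures are saved under pics/ and viewed, and the job is handed in when it is done.

```bash
ls; mkdir -p pics
python3 - <<'E'
from cell import env
import cv2
s=env.read_state();print(s)
for n in("scene","top","wrist"):
    c=env.read_camera(n);cv2.imwrite(f"pics/{n}0.png",c["pixels"][:,:,::-1])
    print(n,{k:v for k,v in c.items() if k!="pixels"})
E
```

```text
pics
{'clock': 0.0, 'joint_positions': array([-7.76355699e+01,  1.96374323e+01,  8.73795113e+01, -1.22996627e-03,
        7.30736627e+01, -8.36376857e+00]), 'dq': array([ 0.00212056,  0.02701256, -0.01405817,  0.12595176,  0.02524034,
       -0.02155281]), 'joint_efforts': array([-5.09159254e-04, -4.31247103e+01, -2.44223571e+01,  7.17753265e-02,
        5.59368299e-02, -1.26275868e-04]), 'ee_pos': array([ 0.18575653, -0.49061194,  0.24002203]), 'ee_rot': array([-1.79910186e+02, -1.20157485e-02,  2.07285483e+01]), 'contact_force': array([-0.08623954, -0.40494687, -0.26945546]), 'moment': array([ 0.02007206,  0.04477574, -0.01478715]), 'finger_gap': 0.09175325290077928}
scene {'mtx': array([[382.36514894,   0.        , 316.80847795],
       [  0.        , 382.36514894, 199.88231285],
       [  0.        ,   0.        ,   1.        ]]), 'world_from_camera': array([[-0.86558943, -0.28310181,  0.41304757,  0.96219906],
       [ 0.50072192, -0.4799405 ,  0.72037121,  0.58152389],
       [-0.00570013,  0.83036768,  0.5571867 ,  0.63776494],
       [ 0.        ,  0.        ,  0.        ,  1
[... 272 characters left out ...]
0.99998621,  0.00421745,  0.00312802, -0.10325362],
       [ 0.00367359,  0.13627072,  0.99066482,  1.22458984],
       [ 0.        ,  0.        ,  0.        ,  1.        ]])}
wrist {'mtx': array([[304.18742232,   0.        , 323.23016316],
       [  0.        , 304.18742232, 202.27090498],
       [  0.        ,   0.        ,   1.        ]]), 'T_tool_cam': array([[-9.24656856e-04,  9.52698555e-01,  3.03915463e-01,
         8.19850252e-02],
       [ 9.99998593e-01,  4.55531046e-04,  1.61450089e-03,
        -1.41775714e-03],
       [ 1.39968974e-03,  3.03916528e-01, -9.52697636e-01,
        -1.43165932e-01],
       [ 0.00000000e+00,  0.00000000e+00,  0.00000000e+00,
         1.00000000e+00]])}
```

View pics/scene0.png

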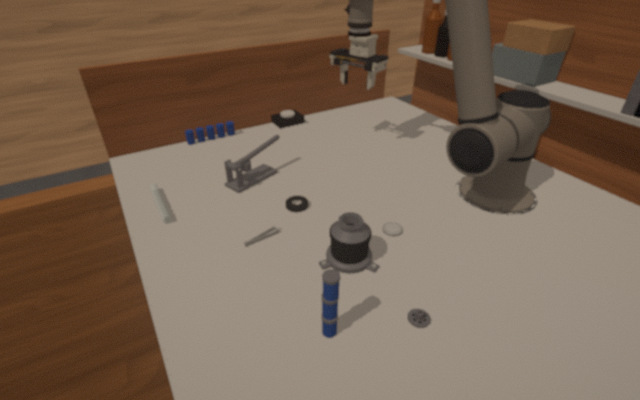

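View pics/top0.png

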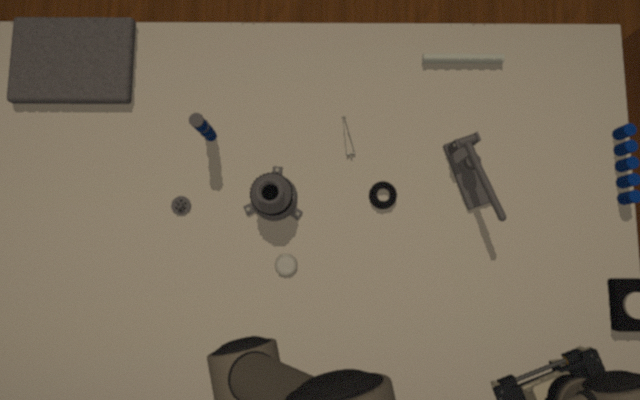

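View pics/wrist0.png

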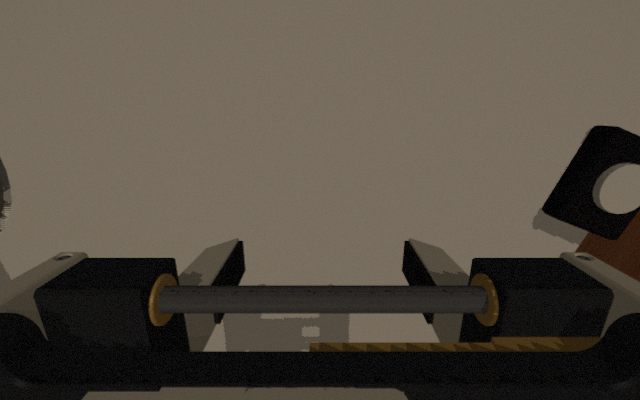

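The top view shows the tank at (273,195), disc at (181,205), ring at (383,195), canisters near (203,127), lens cap at (286,265) and clip at (348,140). In the scene view the disc is at (419,317), the ring at (297,203) and the mouth at (350,218).

```bash
cat > h.py <<'E'
from cell import env
import numpy as np, cv2
from scipy.spatial.transform import Rotation as R
def ray(c,u,v,T=None):
    if T is None:T=c["world_from_camera"]
    K=c["mtx"];d=T[:3,:3]@np.array([(u-K[0,2])/K[0,0],-(v-K[1,2])/K[1,1],-1.])
    return T[:3,3],d
def onz(c,u,v,z,T=None):
    o,d=ray(c,u,v,T);return o+d*(z-o[2])/d[2]
def tool(s):
    T=np.eye(4);T[:3,:3]=R.from_euler("xyz",s["ee_rot"],degrees=True).as_matrix();T[:3,3]=s["ee_pos"];return T
def wristcam():
    s=env.read_state();c=env.read_camera("wrist");return c,tool(s)@c["T_tool_cam"]
E
python3 - <<'E'
from h import *
t=env.read_camera("top");s=env.read_camera("scene")
def crop(c,u,v,r,n,f=6):
    cv2.imwrite(n,cv2.resize(c["pixels"][v-r:v+r,u-r:u+r,::-1],None,fx=f,fy=f,interpolation=cv2.INTER_CUBIC))
a=[cv2.resize(c["pixels"][v-22:v+22,u-22:u+22,::-1],(260,260),interpolation=cv2.INTER_CUBIC) for c,u,v in((t,181,205),(t,272,192),(t,383,195),(s,419,317),(s,350,220),(s,297,203))]
cv2.imwrite("pics/crops.png",np.vstack([np.hstack(a[:3]),np.hstack(a[3:])]))
for n,u,v,z in(("disc",181,205,.01),("mouth",270,191,.118),("ring",383,195,.016),("cap",286,265,.009),("can2",197,120,.153),("can0",210,136,.0),("clipA",344,118,.013),("clipB",350,157,.013)):print(n,onz(t,u,v,z).round(4))
for n,u,v,z in(("disc",419,317,.01),("mouth",350,218,.118),("ring",297,203,.016)):print(n,onz(s,u,v,z).round(4))
E
```

```text
disc [0.5281 0.2377 0.01  ]
mouth [0.548  0.0139 0.118 ]
ring [ 0.5535 -0.2457  0.016 ]
cap [ 0.3869 -0.0156  0.009 ]
can2 [0.6975 0.1708 0.153 ]
can0 [0.7001 0.1764 0.    ]
clipA [ 0.7436 -0.1528  0.013 ]
clipB [ 0.6464 -0.1672  0.013 ]
disc [0.5316 0.2421 0.01  ]
mouth [0.5489 0.012  0.118 ]
ring [ 0.5586 -0.2374  0.016 ]
```

View pics/crops.png

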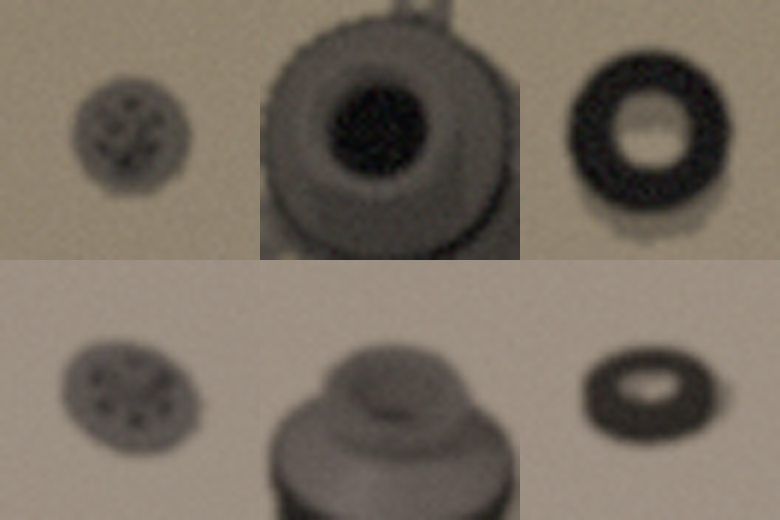

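The two views agree to a few mm for the mouth and disc, and to about 9 mm for the ring. I'll go above the tank and refine with the wrist camera.

```bash
python3 -m inch '[[0.02,-0.016,-0.003,0.02],[0.06,-0.049,-0.008,0.06],[0.10,-0.082,-0.014,0.1],[0.14,-0.114,-0.019,0.14],[0.18,-0.147,-0.025,0.18],[0.22,-0.18,-0.03,0.22],[0.26,-0.212,-0.035,0.26],[0.30,-0.245,-0.041,0.30],[0.34,-0.278,-0.046,0.34],[0.38,-0.31,-0.052,0.36],[0.42,-0.343,-0.057,0.362],[0.439,-0.359,-0.06,0.362]]'; python3 -m inch '[[0,0,0,0],[0,0,0,0],[0,0,0,0]]'
python3 - <<'E'
from h import *
c,T=wristcam();np.savez("w1.npz",T=T,m=c["mtx"]);cv2.imwrite("pics/w1.png",c["pixels"][:,:,::-1])
s=env.read_state();print(s["clock"],s["ee_pos"],s["ee_rot"],s["joint_positions"].round(1))
E
```

```text
clock: 1.45
ee_pos: [0.4701, 0.0025, 0.301]
ee_rot: [180.0, -0.0, 0.0]
contact_force: [0.8, -0.9, -0.4]
finger_gap: 0.0919
clock: 1.75
ee_pos: [0.4689, -0.0005, 0.3004]
ee_rot: [180.0, 0.0, -0.0]
contact_force: [0.5, 0.2, -0.4]
finger_gap: 0.092
1.8 [ 0.46884823 -0.00084093  0.30052648] [ 1.79980240e+02  3.53812700e-02 -9.51481386e-02] [-9.5 11.2 89.3 -0.  79.5 80.6]
```

View pics/w1.png

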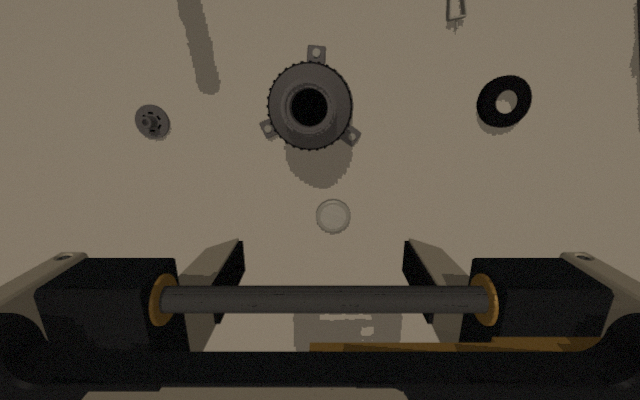

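The wrist view shows the disc at (153,121), the mouth at (308,106) and the ring at (504,101). I'll measure them by masks and ellipse fits.

Run:
```python
from h import *
im=cv2.imread("pics/w1.png");d=np.load("w1.npz");T=d["T"];c={"mtx":d["m"]}
g=cv2.cvtColor(im,cv2.COLOR_BGR2GRAY);g=cv2.GaussianBlur(g,(3,3),0)
def fit(x0,y0,x1,y1,th,z,n,u=None):
    m=(g[y0:y1,x0:x1]<th).astype(np.uint8)
    cs,_=cv2.findContours(m,cv2.RETR_EXTERNAL,cv2.CHAIN_APPROX_NONE)
    k=max(cs,key=cv2.contourArea)[:,0]+[x0,y0]
    e=cv2.fitEllipse(k.astype(np.float32))
    P=np.array([onz(c,a,b,z,T) for a,b in k]);
    A=np.c_[2*P[:,:2],np.ones(len(P))];sol=np.linalg.lstsq(A,(P[:,:2]**2).sum(1),rcond=None)[0]
    r=np.sqrt(sol[2]+sol[0]**2+sol[1]**2)
    print(n,e,"circ",sol[:2].round(4),"diam",2*r.round(4))
print(g[121,128:178:3],g[101,470:540:4],g[106,280:340:3])
fit(125,95,180,145,85,.004,"disc")
for th in(30,40):fit(470,65,540,135,th,.010,"ring",)
for th in(20,25,30):fit(280,80,335,130,th,.114,"mouth ledge edge")
cv2.imwrite("pics/w1c.png",np.hstack([cv2.resize(im[y-30:y+30,x-30:x+30],(260,260)) for x,y in((153,121),(308,106),(504,101))]))
```

```text
[121 121 105  65  64  35  46  61  36  36  60  66  65  58  99 122 120] [122 121   8   9  13   9  17 115 116 100  86  86  13  10   9  29 121 122] [66 68 55 48  8  6  3  3  3  4  6  2  4  7  5  6 61 64 65 59]
disc ((152.23387145996094, 121.57483673095703), (30.500774383544922, 37.12004089355469), 133.21292114257812) circ [0.5282 0.2402] diam 0.0462
ring ((503.71112060546875, 101.048828125), (46.70429992675781, 56.16291809082031), 53.280399322509766) circ [ 0.5541 -0.243 ] diam 0.0676
ring ((503.68798828125, 101.0672836303711), (47.05771255493164, 56.69898986816406), 53.26099395751953) circ [ 0.5541 -0.243 ] diam 0.0682
mouth ledge edge ((308.7099914550781, 106.8170166015625), (34.28094482421875, 36.18678283691406), 171.3042449951172) circ [0.5482 0.0159] diam 0.0356
mouth ledge edge ((308.6502685546875, 106.84051513671875), (34.96915054321289, 36.46720504760742), 166.69459533691406) circ [0.5482 0.0159] diam 0.036
mouth ledge edge ((308.5474548339844, 106.76016235351562), (35.41767883300781, 37.03915023803711), 163.94906616210938) circ [0.5483 0.016 ] diam 0.0366
```

View pics/w1c.png

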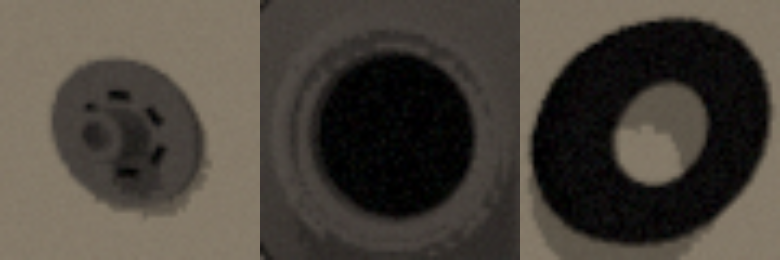

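The sizes check out: disc 46.2 mm, ring 67.6 mm. Next I move above the disc.

```bash
python3 -m inch '[[0.008,-0.03,0.01,0],[0.016,-0.065,0.03,0],[0.024,-0.10,0.06,0],[0.034,-0.14,0.09,0],[0.044,-0.18,0.12,0],[0.052,-0.215,0.15,0],[0.059,-0.240,0.18,0],[0.059,-0.240,0.18,0],[0.059,-0.240,0.18,0],[0.059,-0.240,0.18,0]]'
python3 - <<'E'
from h import *
c,T=wristcam();np.savez("w2.npz",T=T,m=c["mtx"]);cv2.imwrite("pics/w2.png",c["pixels"][:,:,::-1])
s=env.read_state();print(s["clock"],s["ee_pos"],s["ee_rot"],s["joint_positions"].round(1))
E
```

```text
clock: 2.8
ee_pos: [0.5292, 0.2386, 0.1221]
ee_rot: [-180.0, -0.1, -0.1]
contact_force: [0.2, -0.7, 0.9]
finger_gap: 0.0921
2.85 [0.52934949 0.23869266 0.12242902] [-1.79973612e+02 -1.48243553e-01 -1.31535617e-01] [ 16.7  31.8  87.5  -0.   60.5 106.9]
```

View pics/w2.png

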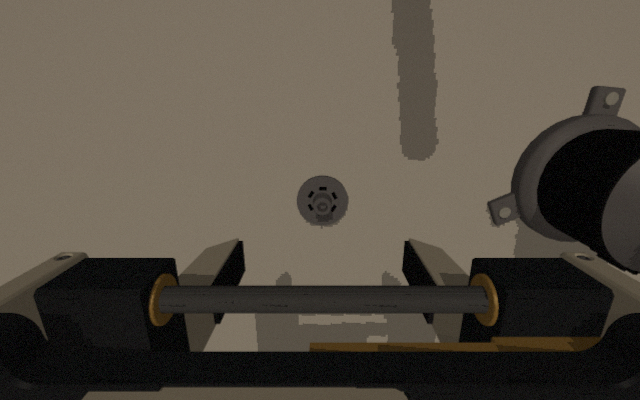

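```bash
cat >> h.py <<'E'
def circ(im,c,T,box,th,z,lo=0):
    g=cv2.GaussianBlur(cv2.cvtColor(im,cv2.COLOR_BGR2GRAY),(3,3),0);x0,y0,x1,y1=box
    m=((g[y0:y1,x0:x1]<th)&(g[y0:y1,x0:x1]>=lo)).astype(np.uint8)
    cs,_=cv2.findContours(m,cv2.RETR_EXTERNAL,cv2.CHAIN_APPROX_NONE)
    k=max(cs,key=cv2.contourArea)[:,0]+[x0,y0]
    P=np.array([onz(c,a,b,z,T) for a,b in k])[:,:2];keep=np.ones(len(P),bool)
    for _ in range(6):
        Q=P[keep];A=np.c_[2*Q,np.ones(len(Q))];q=np.linalg.lstsq(A,(Q**2).sum(1),rcond=None)[0]
        r=np.sqrt(q[2]+q[0]**2+q[1]**2);e=np.abs(np.hypot(*(P-q[:2]).T)-r);keep=e<=np.quantile(e,.8)
    return q[:2].round(4),round(2*r,4),k.mean(0).round(1)
E
python3 - <<'E'
from h import *
im=cv2.imread("pics/w2.png");d=np.load("w2.npz");T=d["T"];c={"mtx":d["m"]}
g=cv2.cvtColor(im,cv2.COLOR_BGR2GRAY);print(g[201,290:356:3],g[170:236:3,322])
for th in(85,95):print(circ(im,c,T,(285,165,360,240),th,.005))
cv2.imwrite("pics/w2c.png",cv2.resize(im[165:240,285:360],(600,600)))
E
```

```text
[116 114 106  64  63  61  62  62  45  62  57  61  60  53  60  61  60  63
  62  68 115 118] [117 114  56  62  64  62   0  62  46  51  63  45  63  44  59  51  43  47
  65  91 118 116]
(array([0.529 , 0.2412]), np.float64(0.0458), array([321.9, 200.3]))
(array([0.5291, 0.2411]), np.float64(0.047), array([322. , 200.9]))
```

View pics/w2c.png

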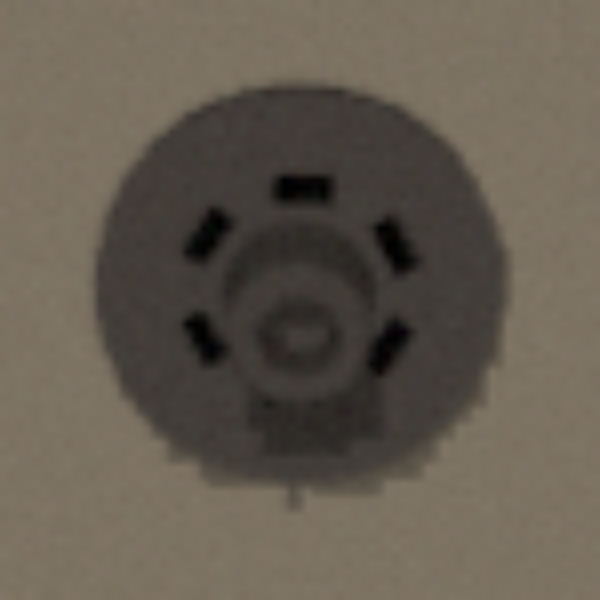

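The disc's plate is at (322,200) and its hub top at (322,207), 2 mm to +y of the TCP. I'll descend and grip the hub.

```bash
python3 -m inch '[[0,-0.002,0.02,0],[0,-0.002,0.05,0],[0,-0.002,0.075,0],[0,-0.002,0.09,0],[0,-0.002,0.096,0],[0,-0.002,0.098,0],[0,-0.002,0.098,0]]'; python3 -m inch '[[0,0,0,0],[0,0,0,0],[0,0,0,0],[0,0,0,0],[0,0,0,0],[0,0,0,0],[0,0,0,0],[0,0,0,0]]' 1 12;  python3 - <<'E'
from h import *
c,T=wristcam();cv2.imwrite("pics/w3.png",c["pixels"][:,:,::-1])
s=env.read_state();print(s["clock"],s["ee_pos"],s["contact_force"],s["finger_gap"])
E
```

```text
clock: 3.55
ee_pos: [0.5292, 0.2418, 0.0239]
ee_rot: [-180.0, -0.1, -0.1]
contact_force: [0.0, 0.4, 0.4]
finger_gap: 0.092
clock: 4.35
ee_pos: [0.5284, 0.2421, 0.0226]
ee_rot: [180.0, 0.0, -0.0]
contact_force: [0.5, 0.4, 0.5]
finger_gap: 0.0324
4.4 [0.52841355 0.24207134 0.02265817] [ 0.42890803  0.33170696 -0.38312782] 0.02818277991993891
```

View pics/w3.png

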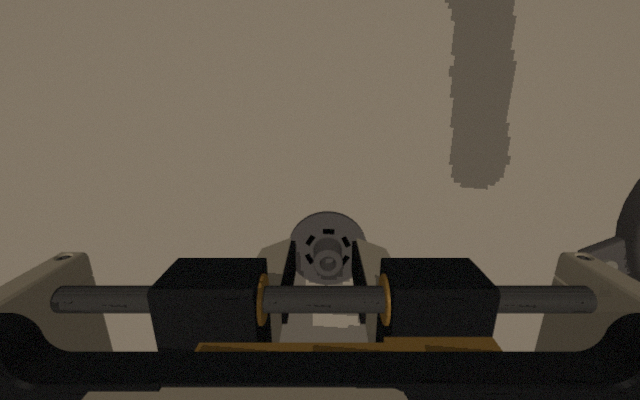

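The fingers are still closing on the hub, at (327,264), between the pads.

```bash
python3 -m inch '[[0,0,0,0],[0,0,0,0],[0,0,0,0],[0,0,0,0],[0,0,0,0],[0,0,0,0]]'; python3 -m inch '[[0,0,-0.002,0],[0,0,-0.006,0],[0,0,-0.015,0],[0,0,-0.03,0],[0,0,-0.05,0],[0,0,-0.08,0],[0,0,-0.12,0],[0,0,-0.14,0],[0,0,-0.14,0]]';  python3 - <<'E'
from h import *
c,T=wristcam();np.savez("w4.npz",T=T,m=c["mtx"]);cv2.imwrite("pics/w4.png",c["pixels"][:,:,::-1])
s=env.read_state();print(s["clock"],s["ee_pos"],s["contact_force"],s["finger_gap"])
E
```

```text
clock: 5.0
ee_pos: [0.5284, 0.2421, 0.0227]
ee_rot: [180.0, -0.0, -0.0]
contact_force: [-0.1, 0.5, -0.7]
finger_gap: 0.0153
clock: 5.9
ee_pos: [0.5302, 0.2427, 0.167]
ee_rot: [-179.9, -0.4, -0.0]
contact_force: [0.4, -0.3, -0.7]
finger_gap: 0.0152
5.95 [0.52911522 0.24234843 0.16466238] [-0.47231471  0.02334796 -1.38827893] 0.015518178757837833
```

View pics/w4.png

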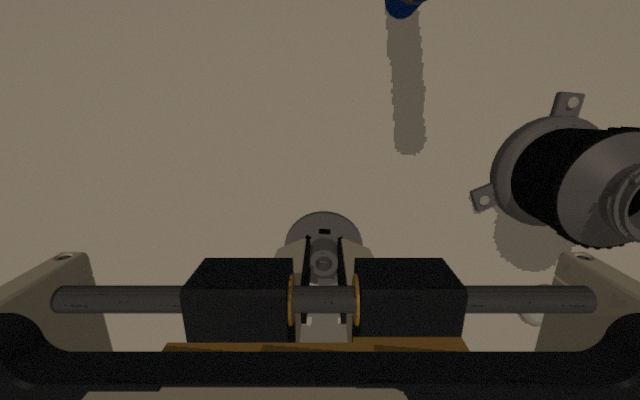

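The disc is held; its hub is at (323,262) and its plate arc's top at (323,212). I'll measure its position in the tool frame.

```bash
cat >> h.py <<'E'
from scipy.optimize import least_squares
def arc(im,c,T,box,th,z,D,invert=False):
    """arc through mask's outer contour, excluding box borders; known diameter D"""
    g=cv2.GaussianBlur(cv2.cvtColor(im,cv2.COLOR_BGR2GRAY),(3,3),0);x0,y0,x1,y1=box
    m=(g[y0:y1,x0:x1]<th).astype(np.uint8)
    cs,_=cv2.findContours(m,cv2.RETR_EXTERNAL,cv2.CHAIN_APPROX_NONE)
    k=max(cs,key=cv2.contourArea)[:,0];w,h=x1-x0,y1-y0
    k=k[(k[:,0]>1)&(k[:,0]<w-2)&(k[:,1]>1)&(k[:,1]<h-2)]+[x0,y0]
    P=np.array([onz(c,a,b,z,T) for a,b in k])[:,:2]
    f=least_squares(lambda q:np.hypot(*(P-q).T)-D/2,P.mean(0)-[0.01,0],loss="soft_l1",f_scale=.0005)
    return f.x.round(4),np.sqrt(np.mean(f.fun**2)).round(5),len(k)
E
python3 - <<'E'
from h import *
im=cv2.imread("pics/w4.png");c=env.read_camera("wrist");T=c["T_tool_cam"]
g=cv2.cvtColor(im,cv2.COLOR_BGR2GRAY);print(g[204:222:2,323],g[235,276:300:2])
for b in((270,200,375,236),(280,200,368,228)):print(arc(im,c,T,b,85,.0177,.0464))
print("hubtop",onz(c,323,262.5,.0017,T))
cv2.imwrite("pics/w4c.png",cv2.resize(im[200:290,270:375],(700,600)))
E
```

```text
[121 124 123 113  50  66  67  68  65] [124 122 121 123 122 106  63  67  65  66  66  67]
(array([ 0.0015, -0.0014]), np.float64(0.00026), 79)
(array([ 0.0016, -0.0014]), np.float64(0.00018), 63)
hubtop [ 0.00147691 -0.00151262  0.0017    ]
```

View pics/w4c.png

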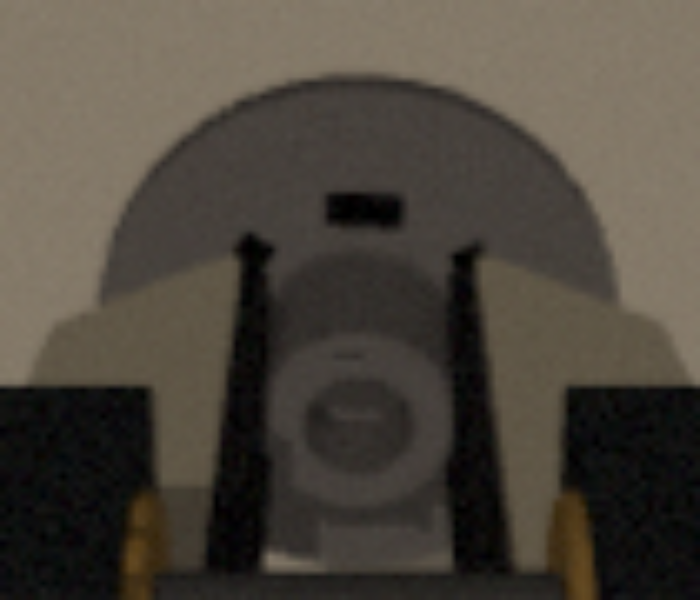

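In the wrist camera the disc's centre sits at tool (1.55, -1.45) mm. True y must be 0, so the camera bias in y is about -1.45 mm. I'll look at the mouth with the same camera so that bias cancels.

```bash
python3 -m inch '[[-0.004,0.02,0,0],[-0.014,0.055,0,0],[-0.025,0.1,0,0],[-0.036,0.145,0,0],[-0.047,0.19,0,0],[-0.055,0.218,0,0],[-0.057,0.227,0,0],[-0.057,0.227,0,0],[-0.057,0.227,0,0],[-0.057,0.227,0,0],[-0.057,0.227,0,0]]';  python3 - <<'E'
from h import *
c,T=wristcam();np.savez("w5.npz",T=T,m=c["mtx"]);cv2.imwrite("pics/w5.png",c["pixels"][:,:,::-1])
s=env.read_state();print(s["clock"],s["ee_pos"],s["ee_rot"],s["contact_force"],s["finger_gap"])
E
```

```text
clock: 7.1
ee_pos: [0.4715, 0.0162, 0.1625]
ee_rot: [-180.0, 0.0, 0.1]
contact_force: [-0.9, 0.3, 0.6]
finger_gap: 0.0154
7.15 [0.47150398 0.01607389 0.16254946] [-1.79998031e+02  8.69092757e-03  8.07163663e-02] [ 0.51386199 -0.58892708  0.59249745] 0.015467729101535849
```

View pics/w5.png

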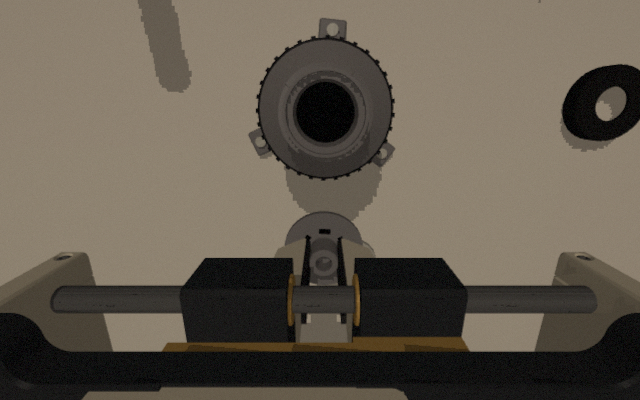

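Run:
```python
from h import *
im=cv2.imread("pics/w5.png");c=env.read_camera("wrist");T=c["T_tool_cam"]
cv2.imwrite("pics/w5c.png",cv2.resize(im[60:165,265:390],(780,655))[:600])
g=cv2.cvtColor(im,cv2.COLOR_BGR2GRAY);print(list(g[112,275:380:1]))
for th in(15,20,30):
  for z in(.0485,.0525):print(th,z,circ(im,c,T,(280,65,370,155),th,z))
```

```text
[np.uint8(66), np.uint8(68), np.uint8(69), np.uint8(78), np.uint8(81), np.uint8(81), np.uint8(77), np.uint8(72), np.uint8(78), np.uint8(74), np.uint8(59), np.uint8(49), np.uint8(59), np.uint8(75), np.uint8(74), np.uint8(73), np.uint8(74), np.uint8(67), np.uint8(35), np.uint8(38), np.uint8(35), np.uint8(12), np.uint8(5), np.uint8(0), np.uint8(0), np.uint8(11), np.uint8(8), np.uint8(6), np.uint8(4), np.uint8(5), np.uint8(8), np.uint8(3), np.uint8(1), np.uint8(4), np.uint8(5), np.uint8(5), np.uint8(3), np.uint8(6), np.uint8(10), np.uint8(0), np.uint8(3), np.uint8(0), np.uint8(6), np.uint8(0), np.uint8(0), np.uint8(10), np.uint8(10), np.uint8(2), np.uint8(0), np.uint8(0), np.uint8(5), np.uint8(2), np.uint8(13), np.uint8(1), np.uint8(0), np.uint8(2), np.uint8(0), np.uint8(3), np.uint8(7), np.uint8(2), np.uint8(1), np.uint8(9), np.uint8(0), np.uint8(1), np.uint8(0), np.uint8(0), np.uint8(9), np.uint8(0), np.uint8(0), np.uint8(5), np.uint8(1), np.uint8(2), np.uint8(0), np.uint8(0), np.uint8(0), np.uint8(3), np.uint8(15), np.uint8(9), np.uint8(12), np.uint8(28), np.uint8(36), np.uint8(40), np.uint8(40), np.uint8(59), np.uint8(74), np.uint8(73), np.uint8(75), np.uint8(73), np.uint8(75), np.uint8(68), np.uint8(55), np.uint8(68), np.uint8(75), np.uint8(73), np.uint8(69), np.uint8(69), np.uint8(69), np.uint8(71), np.uint8(65), np.uint8(63), np.uint8(61), np.uint8(65), np.uint8(65), np.uint8(63), np.uint8(65)]
15 0.0485 (array([ 0.0773, -0.0004]), np.float64(0.034), array([324.7, 111.5]))
15 0.0525 (array([ 0.0772, -0.0003]), np.float64(0.0347), array([324.7, 111.5]))
20 0.0485 (array([ 0.0773, -0.0004]), np.float64(0.0343), array([324.8, 111.6]))
20 0.0525 (array([ 0.0772, -0.0004]), np.float64(0.035), array([324.8, 111.6]))
30 0.0485 (array([ 0.0773, -0.0004]), np.float64(0.0352), array([324.7, 111.5]))
30 0.0525 (array([ 0.0772, -0.0004]), np.float64(0.0359), array([324.7, 111.5]))
```

View pics/w5c.png

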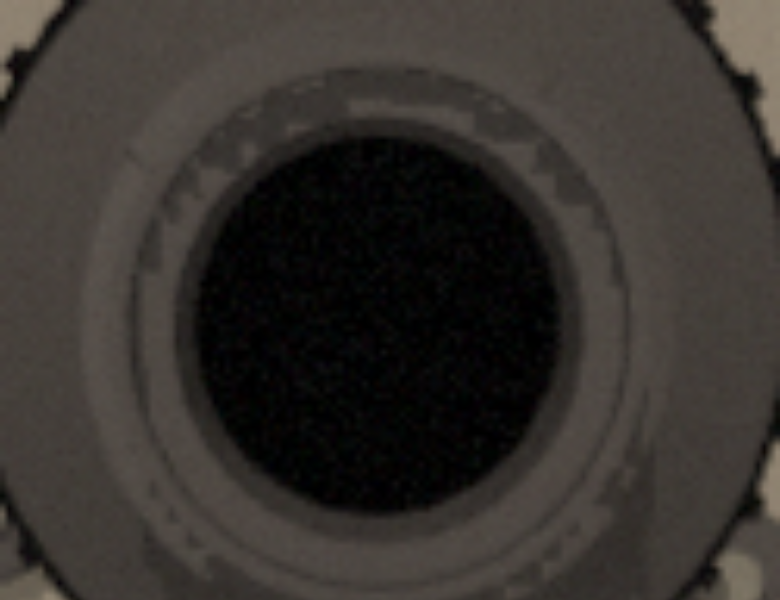

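Run:
```python
from h import *
im=cv2.imread("pics/w5.png");c=env.read_camera("wrist");T=c["T_tool_cam"]
for th in(40,45,48,52):
  print(th,circ(im,c,T,(275,65,375,155),th,.0485))
# radial search of ledge inner edge
g=cv2.GaussianBlur(cv2.cvtColor(im,cv2.COLOR_BGR2GRAY),(3,3),0).astype(float)
def radial(lo,hi,z,sign):
    P=[]
    for a in np.linspace(0,2*np.pi,180,endpoint=False):
        r=np.arange(lo,hi,.25);u=325+r*np.cos(a);v=112+r*np.sin(a)
        p=cv2.remap(g.astype(np.float32),u.astype(np.float32)[None],v.astype(np.float32)[None],1)[0]
        d=np.gradient(p)*sign;i=d.argmax();P.append(onz(c,u[i],v[i],z,T)[:2])
    P=np.array(P);f=least_squares(lambda q:np.hypot(*(P-q[:2]).T)-q[2],[.077,0,.02],loss="soft_l1",f_scale=.0004)
    return f.x.round(5),np.median(abs(f.fun))
print("ledge",radial(29,37,.0485,1)); print("bore rim",radial(37,44,.0445,1)); print("shadow",radial(26,36,.06,1))
print("lid?",circ(im,c,T,(245,30,405,190),90,.0625))
```

```text
40 (array([ 0.0776, -0.0004]), np.float64(0.0362), array([324.6, 110.7]))
45 (array([ 0.0777, -0.0003]), np.float64(0.0369), array([325.1, 111.2]))
48 (array([ 0.0775, -0.0003]), np.float64(0.0376), array([325. , 111.4]))
52 (array([ 0.0769, -0.0003]), np.float64(0.0386), array([324.8, 111.9]))
ledge (array([ 0.07789, -0.00043,  0.01819]), np.float64(0.0006399270152195654))
bore rim (array([ 0.07651, -0.0002 ,  0.02412]), np.float64(0.00011989938105865308))
shadow (array([ 0.07767, -0.00042,  0.01928]), np.float64(0.0006903133030430487))
lid? (array([ 0.0767, -0.0003]), np.float64(0.0888), array([324.3, 107.6]))
```

The bore rim fits cleanly at 48.2 mm, centred at tool (76.5, -0.2) mm, against the held disc at (1.55, -1.45). So the shift is +75.0 mm in x and +1.25 mm in y. I'll move over at height, then go down in small steps.

```bash
python3 -m inch '[[0.015,0.0003,0,0],[0.035,0.0006,0,0],[0.055,0.001,0,0],[0.07,0.00125,0,0],[0.075,0.00125,0.006,0],[0.075,0.00125,0.012,0],[0.075,0.00125,0.016,0],[0.075,0.00125,0.018,0],[0.075,0.00125,0.018,0],[0.075,0.00125,0.018,0]]';  python3 - <<'E'
from h import *
c,T=wristcam();np.savez("w6.npz",T=T,m=c["mtx"]);cv2.imwrite("pics/w6.png",c["pixels"][:,:,::-1])
s=env.read_state();print(s["clock"],s["ee_pos"],s["ee_rot"],s["contact_force"],s["finger_gap"])
E
```

```text
clock: 8.25
ee_pos: [0.5462, 0.0139, 0.1449]
ee_rot: [180.0, -0.0, -0.0]
contact_force: [0.5, -0.1, -0.4]
finger_gap: 0.0154
8.3 [0.54633058 0.01383318 0.14502074] [ 1.79991145e+02 -2.90043252e-02 -1.29905465e-02] [-0.45847049 -0.07437732  0.80181899] 0.015324586535262912
```

View pics/w6.png

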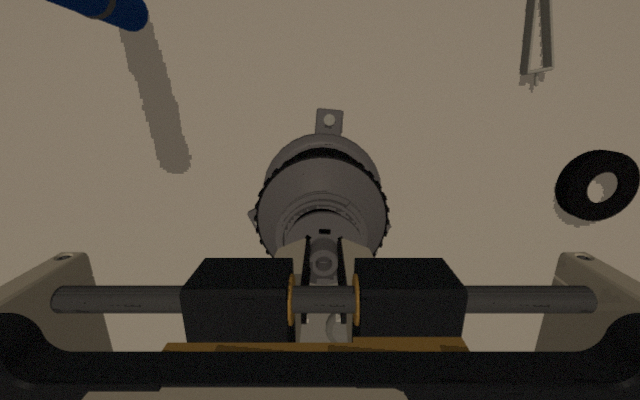

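Run:
```python
from h import *
im=cv2.imread("pics/w6.png")
cv2.imwrite("pics/w6c.png",cv2.resize(im[180:265,265:380],(800,591),interpolation=cv2.INTER_CUBIC))
```

```text
(no output)
```

View pics/w6c.png

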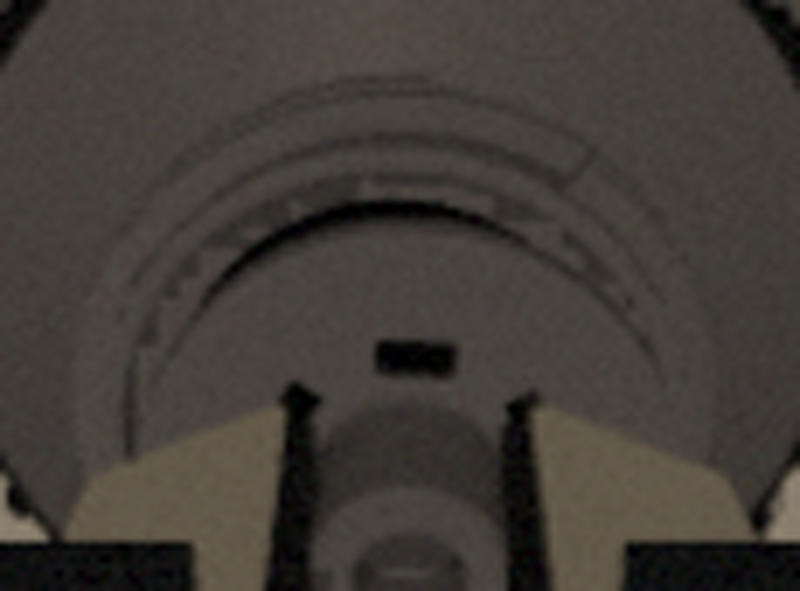

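Run:
```python
from h import *
im=cv2.imread("pics/w6.png");c=env.read_camera("wrist");T=c["T_tool_cam"];K=c["mtx"]
g=cv2.cvtColor(im,cv2.COLOR_BGR2GRAY).astype(np.float32)
Ti=np.linalg.inv(T)
def proj(p):
    q=Ti[:3,:3]@p+Ti[:3,3];return K[0,2]+K[0,0]*q[0]/-q[2],K[1,2]+K[1,1]*q[1]/q[2]
# sample polar profile in tool plane z
def pol(z,cx,cy,rs,ang):
    U=np.array([[proj(np.array([cx+r*np.cos(a),cy+r*np.sin(a),z])) for r in rs] for a in ang]).astype(np.float32)
    return cv2.remap(g,U[...,0],U[...,1],cv2.INTER_CUBIC)
ang=np.deg2rad(np.arange(-80,81,4));rs=np.arange(.020,.032,.0001)
for z,n in((.027,"rim"),):
    p=pol(z,.0015,-.0015,rs,ang)
    cv2.imwrite("pics/pol.png",cv2.resize(np.clip(p*2.5,0,255).astype(np.uint8),(720,492)))
```

```text
(no output)
```

View pics/pol.png

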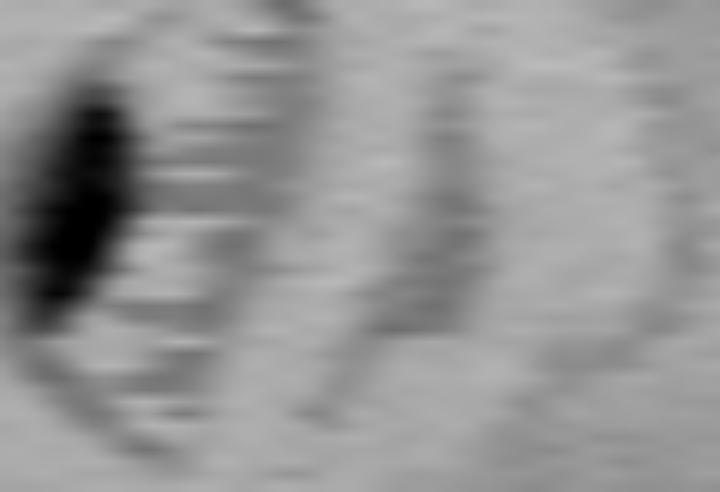

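The polar view shows the bore centre about 1.1 mm toward tool -y of the disc, with x fine. I'll correct y by -1.1 mm and descend gently. The foot meets the ledge at commanded z of about 0.137.

```bash
python3 -m inch '[[0,-0.0011,0,0],[0,-0.0011,0.001,0],[0,-0.0011,0.002,0],[0,-0.0011,0.003,0],[0,-0.0011,0.003,0]]';python3 -m inch '[[0,0,0.001,0],[0,0,0.001,0],[0,0,0.001,0]]'
python3 - <<'E'
from h import *
for i in range(3):
    s=env.read_state();print(s["clock"],s["ee_pos"],s["contact_force"].round(1),s["moment"].round(2));c=env.read_camera("wrist")
cv2.imwrite("pics/w7.png",cv2.resize(c["pixels"][180:265,265:380,::-1],(800,591),interpolation=cv2.INTER_CUBIC))
E
```

```text
clock: 8.85
ee_pos: [0.5463, 0.015, 0.1415]
ee_rot: [180.0, 0.0, -0.0]
contact_force: [0.0, 0.4, -0.1]
finger_gap: 0.0154
clock: 9.15
ee_pos: [0.5464, 0.0149, 0.1407]
ee_rot: [180.0, 0.0, -0.0]
contact_force: [0.2, -0.4, -0.1]
finger_gap: 0.0153
9.15 [0.54636038 0.01493381 0.14066159] [ 0.2 -0.4 -0.1] [ 0.05  0.02 -0.03]
9.2 [0.54639837 0.01493252 0.14070693] [ 0.3 -0.1 -0.1] [ 0.    0.08 -0.05]
9.25 [0.54639389 0.01492775 0.14072287] [-0.2 -0.   0.2] [ 0.05  0.02 -0.  ]
```

View pics/w7.png

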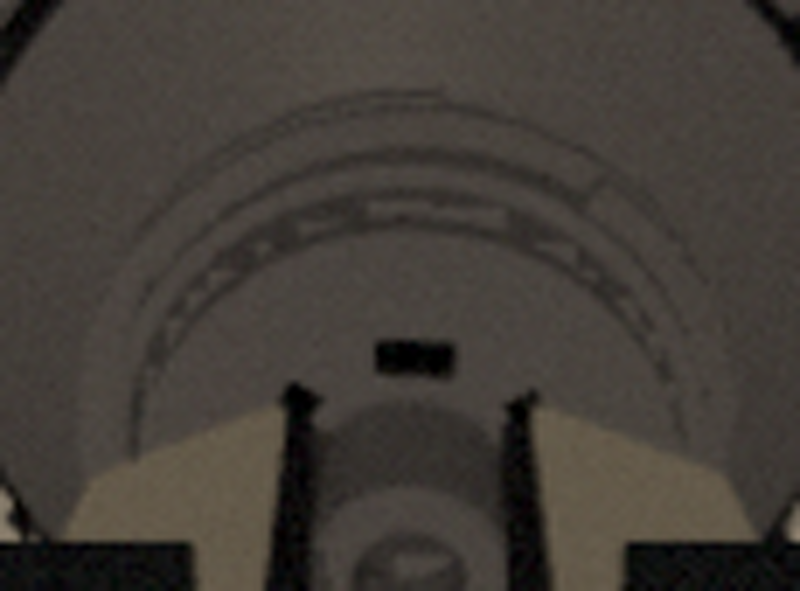

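The disc is now laterally centred in the bore, with its foot about at rim level. I'll continue downward in 1 mm steps.

```bash
for i in 1 2 ; do python3 -m inch '[[0,0,0.001,0],[0,0,0.001,0],[0,0,0.001,0]]'|grep -E "ee_pos|force"; done
```

```text
ee_pos: [0.5463, 0.015, 0.1397]
contact_force: [0.2, -0.0, 0.2]
ee_pos: [0.5465, 0.015, 0.1388]
contact_force: [-0.4, -0.2, 1.2]
```

```bash
for i in 1 2 ; do python3 -m inch '[[0,0,0.0007,0],[0,0,0.0007,0],[0,0,0.0007,0]]'|grep -E "ee_pos|force"; done
python3 - <<'E'
from h import *
c=env.read_camera("wrist")
cv2.imwrite("pics/w8.png",cv2.resize(c["pixels"][180:265,265:380,::-1],(800,591),interpolation=cv2.INTER_CUBIC))
E
```

```text
ee_pos: [0.5467, 0.015, 0.1383]
contact_force: [1.5, -0.0, 2.5]
ee_pos: [0.5469, 0.015, 0.1376]
contact_force: [1.7, 0.8, 3.3]
```

View pics/w8.png

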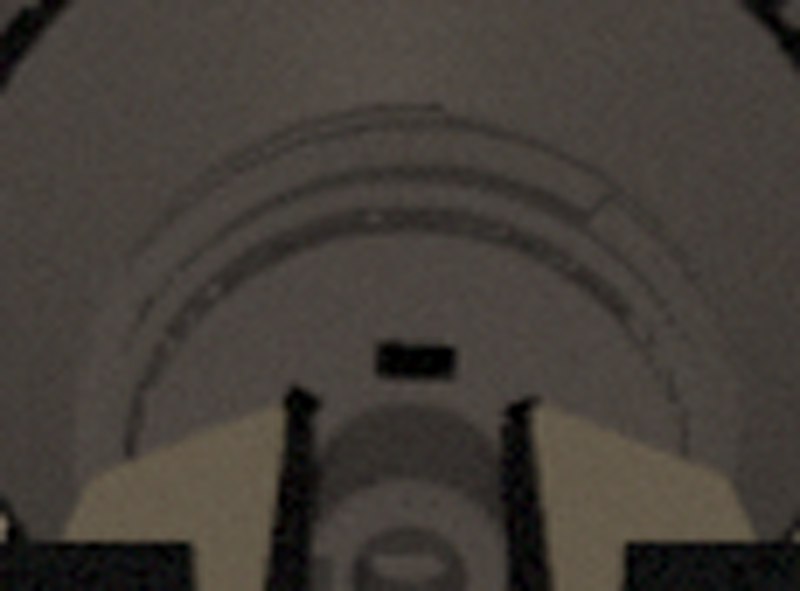

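The force on the tool points to +x and a gap shows on the far side. I'll shift +x by 0.7 mm and continue.

```bash
python3 -m inch '[[0.0007,0,0,0],[0.0007,0,0,0],[0.0007,0,0,0]]'|grep -E "ee_pos|force";  for i in 1 2 ; do python3 -m inch '[[0,0,0.0006,0],[0,0,0.0006,0],[0,0,0.0006,0]]'|grep -E "ee_pos|force"; done
```

```text
ee_pos: [0.5469, 0.015, 0.1369]
contact_force: [1.1, 1.0, 1.2]
ee_pos: [0.5468, 0.0149, 0.1366]
contact_force: [0.2, 0.7, 2.9]
ee_pos: [0.5468, 0.015, 0.1365]
contact_force: [-1.7, 0.2, 6.4]
```

The disc bottomed at z = 0.1365 (0.1367 predicted) with force rising to 6 N, so it is home. I release, rise and check.

```bash
python3 -m inch '[[0,0,-0.0012,0],[0,0,-0.0012,0]]' |grep force; python3 -m inch '[[0,0,0,0],[0,0,0,0],[0,0,0,0],[0,0,0,0]]' 0; python3 -m inch '[[0,0,-0.005,0],[0,0,-0.02,0],[-0.01,0,-0.04,0],[-0.03,0,-0.06,0],[-0.05,0,-0.08,0],[-0.06,0,-0.09,0],[-0.06,0,-0.09,0],[-0.06,0,-0.09,0],[-0.06,0,-0.09,0]]';  python3 - <<'E'
from h import *
c,T=wristcam();np.savez("w9.npz",T=T,m=c["mtx"]);cv2.imwrite("pics/w9.png",c["pixels"][:,:,::-1])
s=env.read_state();print(s["clock"],s["ee_pos"],s["finger_gap"],s["joint_positions"].round(1))
cv2.imwrite("pics/w9c.png",cv2.resize(c["pixels"][120:240,250:400,::-1],(750,600),interpolation=cv2.INTER_CUBIC))
E
```

```text
contact_force: [1.4, -0.1, -0.8]
clock: 12.05
ee_pos: [0.547, 0.0149, 0.1372]
ee_rot: [180.0, 0.0, -0.0]
contact_force: [-0.0, 0.4, 0.1]
finger_gap: 0.043
clock: 12.95
ee_pos: [0.4873, 0.0149, 0.2264]
ee_rot: [-180.0, 0.1, -0.0]
contact_force: [0.1, 0.4, -0.7]
finger_gap: 0.0917
13.0 [0.48730747 0.01496042 0.22629437] 0.09199000769170361 [-7.3 16.5 94.3 -0.  69.3 82.8]
```

View pics/w9.png

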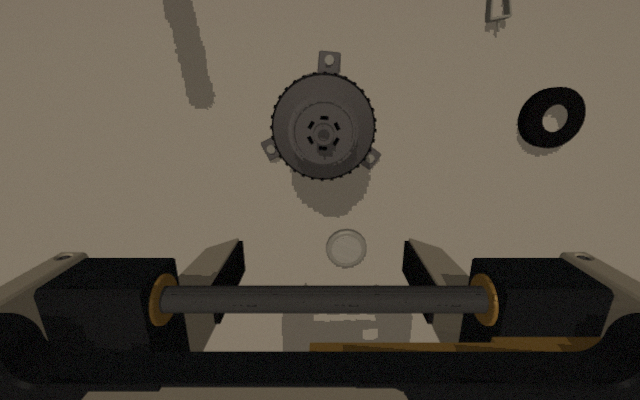

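The disc lies concentric in the mouth, holes and hub evenly placed at (324,133). Next I go over the ring while winding the wrist back, to leave turning room.

```bash
python3 -m inch '[[0.006,0.02,0,-0.14],[0.014,0.05,0,-0.29],[0.02,0.08,0,-0.44],[0.028,0.11,0,-0.59],[0.036,0.14,0.005,-0.74],[0.044,0.17,0.01,-0.89],[0.052,0.2,0.02,-1.04],[0.06,0.23,0.03,-1.19],[0.065,0.25,0.04,-1.34],[0.067,0.258,0.046,-1.49],[0.067,0.258,0.046,-1.64],[0.067,0.258,0.046,-1.79]]'|grep -E "ee|force"; python3 -m inch '[[0,0,0,-0.14],[0,0,0,-0.29],[0,0,0,-0.44],[0,0,0,-0.59],[0,0,0,-0.74],[0,0,0,-0.89],[0,0,0,-1.04],[0,0,0,-1.19],[0,0,0,-1.34],[0,0,0,-1.352],[0,0,0,-1.352]]';  python3 - <<'E'
from h import *
c,T=wristcam();np.savez("w10.npz",T=T,m=c["mtx"]);im=c["pixels"][:,:,::-1].copy();cv2.imwrite("pics/w10.png",im)
s=env.read_state();print(s["clock"],s["ee_pos"],s["ee_rot"],s["joint_positions"].round(1))
cv2.imwrite("pics/disc_c.png",cv2.resize(cv2.imread("pics/w9.png")[70:185,265:385],(600,575),interpolation=cv2.INTER_CUBIC))
E
```

```text
ee_pos: [0.5539, -0.2435, 0.1794]
ee_rot: [-179.9, -0.1, 102.9]
contact_force: [-0.1, 0.1, 0.4]
clock: 15.3
ee_pos: [0.5541, -0.243, 0.1804]
ee_rot: [180.0, -0.1, 179.8]
contact_force: [0.1, 0.0, 0.2]
finger_gap: 0.092
15.35 [ 0.55405445 -0.24302334  0.18065797] [ 1.79974514e+02 -4.43271738e-02  1.79815499e+02] [ -30.9   30.8   79.1   -0.    70.2 -120.8]
```

View pics/w10.png

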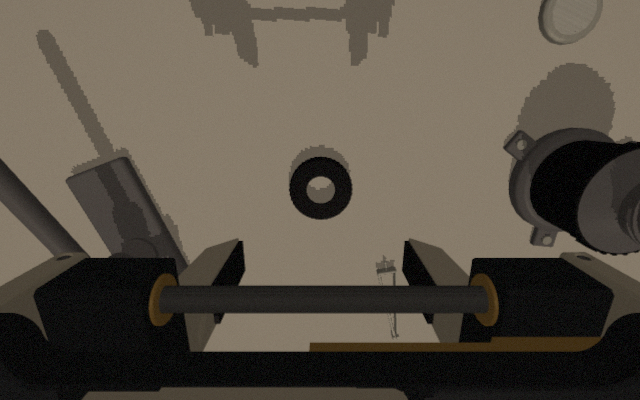

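View pics/disc_c.png

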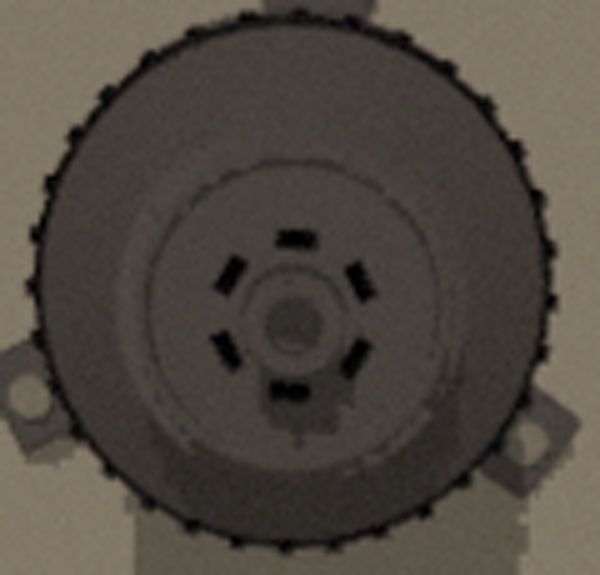

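The disc lies flat and concentric. The ring is at (320,188) in the wrist view. I'll measure it and check the clearance to the crusher at left.

Run:
```python
from h import *
im=cv2.imread("pics/w10.png");d=np.load("w10.npz");T=d["T"];c={"mtx":d["m"]}
for th in(30,40):print(circ(im,c,T,(280,145,362,230),th,.016), circ(im,c,env.read_camera("wrist")["T_tool_cam"],(280,145,362,230),th,.1805-.016))
for u,v,z in((185,262,.01),(127,158,.01),(67,180,.01),(150,240,.05),(150,240,.1),(80,255,.1),(390,265,.013)):print(u,v,z,onz(c,u,v,z,T).round(3))
t=env.read_camera("top")
for u,v,z in((502,217,.106),(480,138,.1),(447,148,.1),(447,148,0),(490,207,0),(467,210,.0),(460,140,.07)):print("top",u,v,z,onz(t,u,v,z).round(3))
```

```text
(array([ 0.5527, -0.2446]), np.float64(0.0639), array([320.2, 187.3])) (array([ 0.0012, -0.0017]), np.float64(0.0639), array([320.2, 187.3]))
(array([ 0.5526, -0.2443]), np.float64(0.065), array([320.2, 187.6])) (array([ 0.0013, -0.0013]), np.float64(0.0651), array([320.2, 187.6]))
185 262 0.01 [ 0.641 -0.401  0.01 ]
127 158 0.01 [ 0.521 -0.444  0.01 ]
67 180 0.01 [ 0.544 -0.512  0.01 ]
150 240 0.05 [ 0.595 -0.412  0.05 ]
150 240 0.1 [ 0.572 -0.381  0.1  ]
80 255 0.1 [ 0.586 -0.44   0.1  ]
390 265 0.013 [ 0.645 -0.165  0.013]
top 502 217 0.106 [ 0.494 -0.497  0.106]
top 480 138 0.1 [ 0.674 -0.457  0.1  ]
top 447 148 0.1 [ 0.65  -0.381  0.1  ]
top 447 148 0 [ 0.673 -0.406  0.   ]
top 490 207 0 [ 0.527 -0.506  0.   ]
top 467 210 0.0 [ 0.52 -0.45  0.  ]
top 460 140 0.07 [ 0.676 -0.42   0.07 ]
```

```bash
python3 -m inch '[[0,0,0.03,0],[0,0,0.07,0],[0,0,0.11,0],[0,0,0.14,0],[0,0,0.155,0],[0,0,0.16,0],[0,0,0.162,0],[0,0,0.162,0]]'|grep -E "ee|force"; python3 -m inch '[[0,0,0,0],[0,0,0,0],[0,0,0,0],[0,0,0,0],[0,0,0,0],[0,0,0,0],[0,0,0,0]]' 1 30;  python3 - <<'E'
from h import *
c,T=wristcam();cv2.imwrite("pics/w11.png",c["pixels"][:,:,::-1])
s=env.read_state();print(s["clock"],s["ee_pos"],s["contact_force"],s["finger_gap"])
E
```

```text
ee_pos: [0.5549, -0.2436, 0.0206]
ee_rot: [-179.9, 0.1, 180.0]
contact_force: [-0.4, -0.5, 0.3]
clock: 17.0
ee_pos: [0.5543, -0.2433, 0.0198]
ee_rot: [-180.0, 0.0, -180.0]
contact_force: [-0.7, -0.7, 6.1]
finger_gap: 0.0654
17.05 [ 0.55426072 -0.24323508  0.01981415] [-0.87246567 -0.86713613  5.36475551] 0.06527551139332803
```

View pics/w11.png

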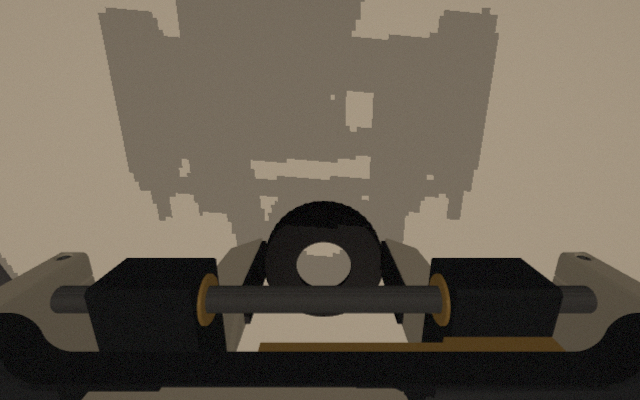

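The ring is gripped (gap 65.4 mm) and its hole is seen at (323,264). I'll lift it and view the mouth from the side with the same camera.

```bash
python3 -m inch '[[0,0,-0.003,0],[0,0,-0.02,0],[0,0,-0.05,0],[0,0,-0.09,0],[0,0,-0.13,0],[0,0,-0.15,0],[0,0,-0.15,0]]'|grep -E "ee|force"; python3 -m inch '[[-0.005,0.015,0,0],[-0.014,0.05,0,0],[-0.025,0.09,0,0],[-0.035,0.13,0,0],[-0.046,0.17,0,0],[-0.056,0.21,0,0],[-0.064,0.24,0,0],[-0.067,0.252,0,0],[-0.068,0.258,0,0],[-0.068,0.258,0,0],[-0.068,0.258,0,0],[-0.068,0.258,0,0]]';python3 -m inch '[[0,0,0,0],[0,0,0,0],[0,0,0,0]]';  python3 - <<'E'
from h import *
c,T=wristcam();np.savez("w12.npz",T=T,m=c["mtx"]);cv2.imwrite("pics/w12.png",c["pixels"][:,:,::-1])
s=env.read_state();print(s["clock"],s["ee_pos"],s["contact_force"],s["finger_gap"],s["joint_positions"].round(1))
E
```

```text
ee_pos: [0.5553, -0.2437, 0.1725]
ee_rot: [-179.8, 0.3, -180.0]
contact_force: [0.2, -0.1, -0.9]
clock: 18.95
ee_pos: [0.6217, 0.0136, 0.1691]
ee_rot: [-180.0, -0.0, 179.9]
contact_force: [0.7, -0.3, -0.7]
finger_gap: 0.0654
clock: 19.25
ee_pos: [0.622, 0.0145, 0.1694]
ee_rot: [-180.0, 0.0, 180.0]
contact_force: [-0.8, 0.4, -0.5]
finger_gap: 0.0652
19.3 [0.621948   0.01466332 0.16938617] [-0.30345098  0.57425276  0.14599997] 0.06551312460251055 [ -5.7  33.1  76.9  -0.   70.  -95.7]
```

View pics/w12.png

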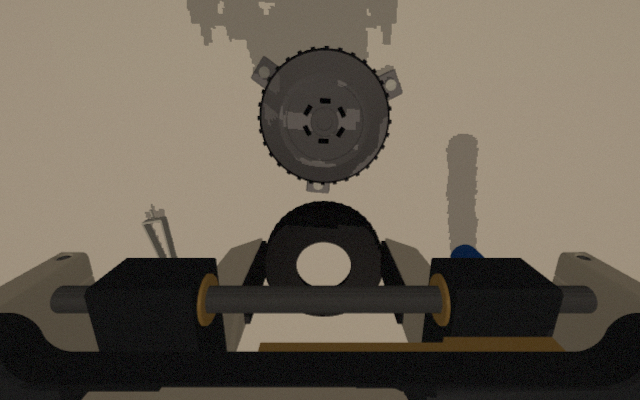

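Run:
```python
from h import *
im=cv2.imread("pics/w12.png");c=env.read_camera("wrist");T=c["T_tool_cam"]
inv=255-im
for th in(190,200):print("hole",circ(inv,c,T,(293,238,354,287),th,.0038))
for D in(.066,.067):print("outer",arc(im,c,T,(262,190,384,240),75,.0038,D))
a=cv2.resize(im[70:165,275:375],(600,570),interpolation=cv2.INTER_CUBIC)
cv2.imwrite("pics/w12c.png",np.clip(a*1.8,0,255).astype(np.uint8))
```

```text
hole (array([0.0009, 0.0012]), np.float64(0.0286), array([323.2, 264.1]))
hole (array([0.0009, 0.0012]), np.float64(0.0288), array([323. , 264.2]))
outer (array([0.0039, 0.0012]), np.float64(0.00075), 123)
outer (array([0.0034, 0.0012]), np.float64(0.00085), 123)
```

View pics/w12c.png

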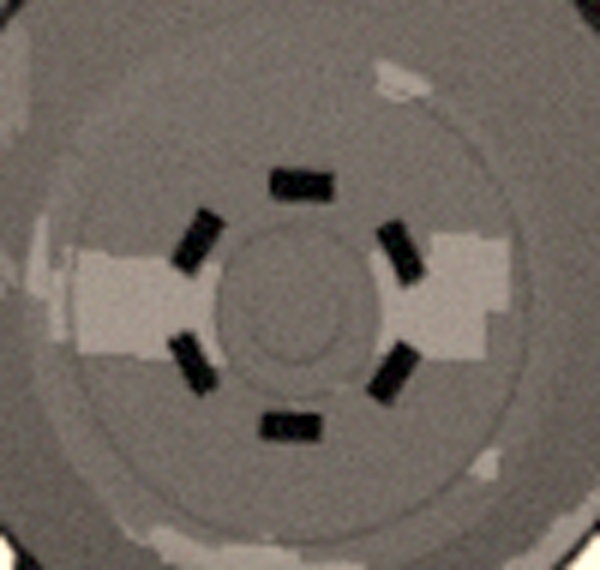

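Run:
```python
from h import *
c=env.read_camera("wrist");print(c["T_tool_cam"],c["mtx"],env.read_state()["clock"])
```

```text
[[-9.23127354e-04  9.53395708e-01  3.01721349e-01  8.33169329e-02]
 [ 9.99999096e-01  1.17518413e-03 -6.53878099e-04  1.17533230e-03]
 [-9.77982713e-04  3.01720472e-01 -9.53395930e-01 -1.43167997e-01]
 [ 0.00000000e+00  0.00000000e+00  0.00000000e+00  1.00000000e+00]] [[304.18742232   0.         323.23016316]
 [  0.         304.18742232 202.27090498]
 [  0.           0.           1.        ]] 19.4
```

The reported camera calibration varies between calls, so I'll compute both features with one and the same calibration.

Run:
```python
from h import *
im=cv2.imread("pics/w12.png");c=env.read_camera("wrist");T=c["T_tool_cam"]
g0=cv2.cvtColor(im,cv2.COLOR_BGR2GRAY);g=cv2.GaussianBlur(g0,(3,3),0)
m=(g[236:290,290:356]>75).astype(np.uint8);cs,_=cv2.findContours(m,cv2.RETR_EXTERNAL,cv2.CHAIN_APPROX_NONE)
k=max(cs,key=cv2.contourArea)[:,0]+[290,236]
k=k[k[:,1]<262];P=np.array([onz(c,a,b,.0038,T) for a,b in k])[:,:2]
f=least_squares(lambda q:np.hypot(*(P-q).T)-.0147,[0,0],loss="soft_l1",f_scale=.0003);print("ring hole",f.x*1e3,abs(f.fun).mean())
f=least_squares(lambda q:np.hypot(*(P-q[:2]).T)-q[2],[0,0,.015]);print("ring hole free",f.x*1e3,abs(f.fun).mean())
s=.1694
# holes
m=(g0[90:150,295:355]<25).astype(np.uint8);n,_,st,ce=cv2.connectedComponentsWithStats(m)
H=np.array([ce[i]+[295,90] for i in range(1,n) if st[i,4]>6]);print(len(H),H.round(1).tolist())
Q=np.array([onz(c,a,b,s-.119,T) for a,b in H])[:,:2];print("disc holes mean",Q.mean(0)*1e3,np.hypot(*(Q-Q.mean(0)).T)*1e3)
def radial(lo,hi,z,c0):
    P=[]
    for a in np.linspace(0,2*np.pi,180,endpoint=False):
        r=np.arange(lo,hi,.2);u=c0[0]+r*np.cos(a);v=c0[1]+r*np.sin(a)
        p=cv2.remap(g.astype(np.float32),u.astype(np.float32)[None],v.astype(np.float32)[None],1)[0]
        i=p.argmin();P.append(onz(c,u[i],v[i],z,T)[:2])
    P=np.array(P);f=least_squares(lambda q:np.hypot(*(P-q[:2]).T)-q[2],[.077,0,.02],loss="soft_l1",f_scale=.0002)
    return f.x.round(5),np.median(abs(f.fun))
print("gap line",radial(35,41,s-.118,(325,121)))
```

```text
ring hole [0.17858458 1.22879345] 0.00012898517838294202
ring hole free [-0.07143511  1.22673658 14.90423898] 0.00011840925601527803
6 [[324.6, 100.3], [307.5, 109.6], [341.2, 111.4], [306.8, 130.3], [340.0, 131.7], [323.0, 140.5]]
disc holes mean [74.61788101  1.73613365] [11.95996213 11.94902941 11.93826598 12.01634721 12.02448456 11.93841234]
gap line (array([0.07388, 0.00201, 0.02354]), np.float64(0.0001947332868193017))
```

The ring centre is at (0.05, 1.23) mm and the bore at (73.9, 1.95), so the shift is +73.8 mm x and +0.7 mm y. The implied world y of 0.0153 agrees with the disc's seating y of 0.0150. Predicted TCP z is at most 0.1335 on the thread and 0.1258 home.

```bash
python3 -m inch '[[0.015,0,0,0],[0.035,0.0003,0,0],[0.055,0.0006,0,0],[0.069,0.0007,0,0],[0.0738,0.0007,0,0],[0.0738,0.0007,0.01,0],[0.0738,0.0007,0.02,0],[0.0738,0.0007,0.027,0],[0.0738,0.0007,0.031,0],[0.0738,0.0007,0.031,0],[0.0738,0.0007,0.031,0]]';  python3 - <<'E'
from h import *
c,T=wristcam();cv2.imwrite("pics/w13.png",c["pixels"][:,:,::-1])
s=env.read_state();print(s["clock"],s["ee_pos"],s["contact_force"],s["moment"],s["joint_positions"].round(1))
a=cv2.resize(c["pixels"][190:320,255:390,::-1],(623,600),interpolation=cv2.INTER_CUBIC);cv2.imwrite("pics/w13c.png",np.clip(a*1.8,0,255).astype(np.uint8))
E
```

```text
clock: 20.55
ee_pos: [0.5484, 0.0156, 0.1382]
ee_rot: [-180.0, -0.0, -180.0]
contact_force: [-0.0, 0.4, -0.5]
finger_gap: 0.0652
20.6 [0.54844147 0.01560904 0.13841769] [-0.25722557  0.31023313 -1.02502317] [ 0.10806912 -0.13325331 -0.06674356] [ -6.4  27.8  91.8  -0.   60.3 -96.4]
```

View pics/w13c.png

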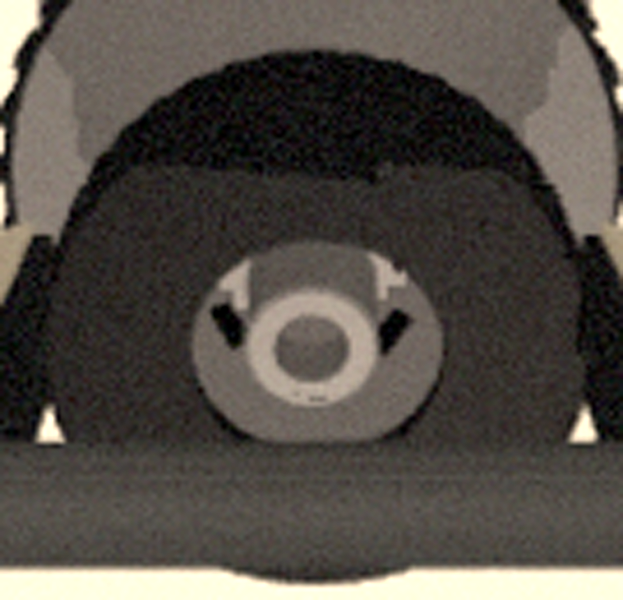

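The hub stands in the ring's hole, within about 0.5 mm of centre. I'll lower slowly and watch the force.

```bash
python3 -m inch '[[0,0,0.001,0],[0,0,0.002,0],[0,0,0.003,0],[0,0,0.003,0]]'|grep -E "ee_pos|force"; for i in 1 2 3; do python3 -m inch '[[0,0,0.001,0],[0,0,0.001,0],[0,0,0.001,0]]'|grep -E "ee_pos|force"; done
```

```text
ee_pos: [0.5481, 0.0157, 0.1352]
contact_force: [-0.8, -0.2, 0.3]
ee_pos: [0.5482, 0.0156, 0.1343]
contact_force: [0.3, -0.3, -0.7]
ee_pos: [0.5482, 0.0156, 0.1333]
contact_force: [-0.4, -0.7, -1.4]
ee_pos: [0.5481, 0.0157, 0.1323]
contact_force: [-0.5, -1.1, -0.3]
```

```bash
for i in 1 2 3; do python3 -m inch '[[0,0,0.0007,0],[0,0,0.0007,0],[0,0,0.0007,0]]'|grep -E "ee_pos|force"; done
```

```text
ee_pos: [0.5483, 0.0157, 0.1319]
contact_force: [-1.1, -0.6, 2.4]
ee_pos: [0.5483, 0.0156, 0.1317]
contact_force: [-1.9, 0.4, 7.1]
ee_pos: [0.5483, 0.0156, 0.1316]
contact_force: [-4.4, 0.6, 11.8]
```

Contact at z = 0.1318, so the ring centre is 2 mm above the rim, with about 0.3 turn to go. I back off the load, nudge off the side force, and turn clockwise in small steps following the lead of 3.18 mm/rad.

```bash
q(){ python3 - <<'E'
from h import *
s=env.read_state();print(round(s["clock"],2),s["ee_pos"].round(4),s["ee_rot"].round(1)[2],"F",s["contact_force"].round(1),"M",s["moment"].round(2),"gap",round(s["finger_gap"],4))
E
}; python3 -m inch '[[0.0003,0,-0.0008,0],[0.0003,0,-0.0008,0]]'>/dev/null; q; python3 -m inch '[[0,0,0.0002,0.06],[0,0,0.0004,0.12],[0,0,0.0006,0.18],[0,0,0.0006,0.18]]'>/dev/null; q;  python3 -m inch '[[0,0,0.0002,0.06],[0,0,0.0004,0.12],[0,0,0.0006,0.18],[0,0,0.0006,0.18]]'>/dev/null; q
```

```text
23.0 [0.5482 0.0156 0.1318] -180.0 F [-0.5  0.6  7.4] M [0.11 0.05 0.01] gap 0.0654
23.4 [0.5486 0.0153 0.1312] 169.6 F [-0.2 -0.7  7.2] M [-0.12 -0.04 -0.12] gap 0.0654
23.8 [0.5486 0.0154 0.1306] 159.3 F [-0.3 -1.2  5.9] M [-0.02 -0.01 -0.12] gap 0.0653
```

It is following the thread: z drops 0.6 mm per 10° and the moment is about -0.12 N·m.

```bash
cat > q.py <<'E'
from h import *
s=env.read_state();print(round(s["clock"],2),s["ee_pos"].round(4),s["ee_rot"].round(1)[2],"F",s["contact_force"].round(1),"M",s["moment"].round(2),"gap",round(s["finger_gap"],4))
E
python3 -m inch '[[0,0,0,0.06],[0,0,0.0001,0.12],[0,0,0.0003,0.18],[0,0,0.0005,0.24],[0,0,0.0007,0.3],[0,0,0.0007,0.3]]'>/dev/null; python3 q.py; python3 -m inch '[[0,0,0.0002,0.06],[0,0,0.0004,0.12],[0,0,0.0006,0.18],[0,0,0.0008,0.24],[0,0,0.00095,0.3],[0,0,0.00095,0.3]]'>/dev/null; python3 q.py
```

```text
24.4 [0.5485 0.0155 0.1296] 142.1 F [-0.3 -0.3  5.6] M [-0.07 -0.05 -0.14] gap 0.0651
25.0 [0.5484 0.0156 0.1287] 124.9 F [-1.4 -0.   6. ] M [ 0.07  0.02 -0.13] gap 0.0651
```

```bash
python3 -m inch '[[0,0,0.0002,0.06],[0,0,0.0004,0.12],[0,0,0.0006,0.18],[0,0,0.0008,0.24],[0,0,0.00095,0.3],[0,0,0.00095,0.3]]'>/dev/null; python3 q.py; for i in 1 2 ;do python3 -m inch '[[0,0,0.0002,0.05],[0,0,0.0003,0.1],[0,0,0.0003,0.1]]'>/dev/null; python3 q.py;done
```

```text
25.6 [0.5485 0.0158 0.1278] 107.7 F [-0.2  0.5  6. ] M [ 0.2  -0.1  -0.06] gap 0.0653
25.9 [0.5485 0.0159 0.1274] 102.0 F [-0.2  2.2  5.1] M [ 0.24 -0.09 -0.1 ] gap 0.0653
26.2 [0.5486 0.016  0.1271] 96.3 F [-0.4  1.8  5.4] M [ 0.36 -0.17 -0.11] gap 0.0653
```

```bash
python3 -m inch '[[0.0003,0,0.00015,0.05],[0.0003,0,0.0003,0.1],[0.0003,0,0.0003,0.1]]'>/dev/null; python3 q.py; for i in 1 2 3;do python3 -m inch '[[0,0,0.00015,0.05],[0,0,0.00015,0.05]]'>/dev/null; python3 q.py;done
```

```text
26.5 [0.5486 0.0161 0.1269] 90.6 F [1.4 2.2 4.8] M [ 0.22 -0.13 -0.12] gap 0.0651
26.7 [0.5487 0.0161 0.1267] 87.7 F [1.7 0.7 5.7] M [ 0.21 -0.16 -0.11] gap 0.0649
26.9 [0.5487 0.0161 0.1267] 84.9 F [0.7 1.6 6.1] M [ 0.23 -0.19 -0.1 ] gap 0.0647
27.1 [0.5488 0.0162 0.1266] 82.0 F [0.4 2.2 6.6] M [ 0.27 -0.17 -0.05] gap 0.0656
```

Run:
```python
from h import *
for i in range(4):
    s=env.read_state();print(s["ee_pos"].round(5),s["ee_rot"].round(2)[2],s["contact_force"].round(1),s["moment"].round(3),round(s["finger_gap"],4))
    c=env.read_camera("wrist")
a=cv2.resize(c["pixels"][190:320,255:390,::-1],(623,600),interpolation=cv2.INTER_CUBIC);cv2.imwrite("pics/w14c.png",np.clip(a*1.8,0,255).astype(np.uint8))
```

```text
[0.54882 0.01616 0.12661] 82.0 [0.4 2.2 6.6] [ 0.271 -0.167 -0.051] 0.0656
[0.54882 0.01616 0.1266 ] 82.05 [1.9 1.  6.5] [ 0.276 -0.178 -0.115] 0.0656
[0.54883 0.01618 0.12661] 82.07 [1.3 0.9 5.6] [ 0.276 -0.197 -0.054] 0.0654
[0.54881 0.01615 0.1266 ] 82.07 [0.9 2.3 6.8] [ 0.22  -0.131 -0.094] 0.0652
```

View pics/w14c.png

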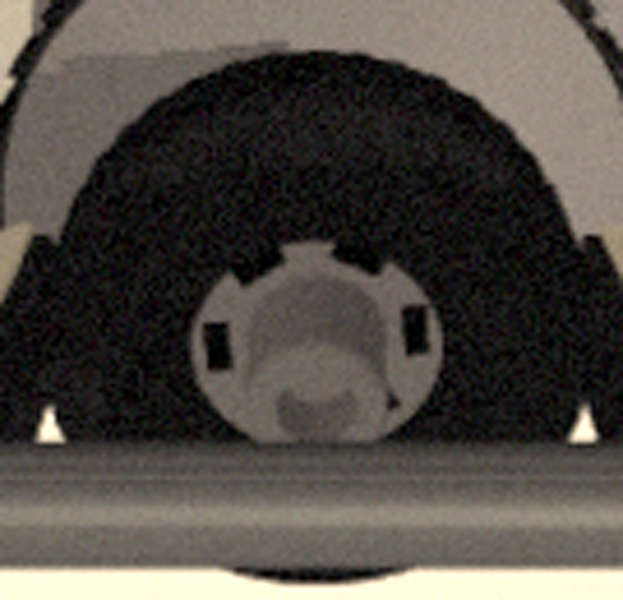

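Gap and moment readings were noise, and the disc is seated under the ring. I'll continue, averaging the moment over several readings.

```bash
cat > q.py <<'E'
from h import *
A=[]
for i in range(5):
    s=env.read_state();A.append(np.r_[s["ee_pos"],s["ee_rot"][2]%360,s["contact_force"],s["moment"],s["joint_efforts"][5]])
    if i<4: env.read_camera("wrist")
a=np.mean(A,0);print(round(s["clock"],2),"p",a[:3].round(5),"yaw",a[3].round(2),"F",a[4:7].round(1),"M",a[7:10].round(3),"j6",a[10].round(3),"gap",round(s["finger_gap"],4))
E
python3 q.py; for i in 1 2 3;do python3 -m inch '[[0,0,0.00015,0.05],[0,0,0.00015,0.05]]'>/dev/null; python3 q.py;done
```

```text
27.5 p [0.54882 0.01614 0.12661] yaw 82.07 F [0.9 1.7 6.1] M [ 0.253 -0.17  -0.105] j6 -0.092 gap 0.0652
27.9 p [0.54888 0.01615 0.12656] yaw 79.19 F [0.7 1.9 6.8] M [ 0.264 -0.149 -0.078] j6 0.03 gap 0.0651
28.3 p [0.54894 0.01616 0.12653] yaw 76.32 F [0.9 2.1 7.3] M [ 0.287 -0.116 -0.081] j6 0.034 gap 0.0655
28.7 p [0.54903 0.01613 0.1265 ] yaw 73.46 F [0.9 1.2 8.4] M [ 0.271 -0.107 -0.09 ] j6 0.039 gap 0.0652
```

The flattening z fits the seal meeting the disc (predicted at 0.1268) while the 0.6 mm thread play is taken up. I continue in small steps, watching the moment.

```bash
for i in 1 2 3 4;do python3 -m inch '[[0,0,0.0001,0.05],[0,0,0.0001,0.05]]'>/dev/null; python3 q.py;done
```

```text
29.1 p [0.5491  0.01612 0.12647] yaw 70.59 F [0.7 1.9 8. ] M [ 0.296 -0.077 -0.076] j6 0.045 gap 0.0653
29.5 p [0.54914 0.01613 0.12639] yaw 67.73 F [0.7 1.9 8.7] M [ 0.297 -0.073 -0.079] j6 0.047 gap 0.0653
29.9 p [0.54922 0.01613 0.12632] yaw 64.87 F [1.3 1.5 8.7] M [ 0.343 -0.076 -0.074] j6 0.049 gap 0.0653
30.3 p [0.54927 0.01613 0.12623] yaw 62.0 F [1.7 1.5 8.6] M [ 0.316 -0.123 -0.067] j6 0.05 gap 0.0651
```

Run:
```python
from h import *
c=env.read_camera("wrist");cv2.imwrite("pics/w15.png",c["pixels"][:,:,::-1]);
sc=env.read_camera("scene");s=env.read_state();print(s["clock"],s["joint_positions"].round(1))
A=[]
for f in("pics/w12.png","pics/w13.png","pics/w15.png"):
    a=cv2.imread(f)[196:246,260:386];A.append(np.clip(cv2.resize(a,(504,198),interpolation=cv2.INTER_CUBIC)*2.2,0,255).astype(np.uint8))
cv2.imwrite("pics/cmp.png",np.vstack(A))
cv2.imwrite("pics/s15.png",cv2.resize(sc["pixels"][165:285,290:410,::-1],(600,600),interpolation=cv2.INTER_CUBIC))
```

```text
30.4 [-6.3 28.6 92.6  0.  58.5 21.6]
```

View pics/cmp.png

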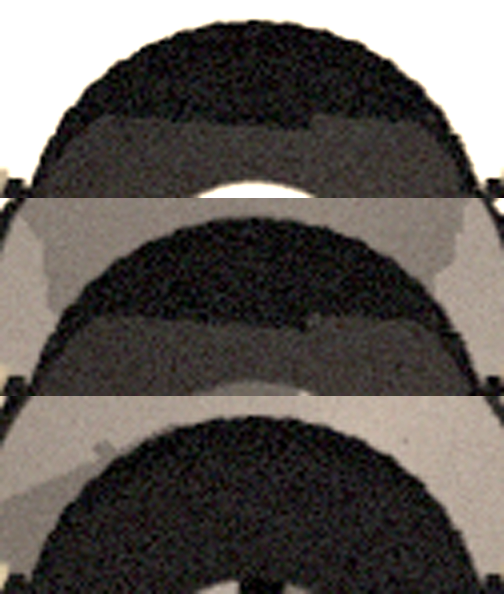

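View pics/s15.png

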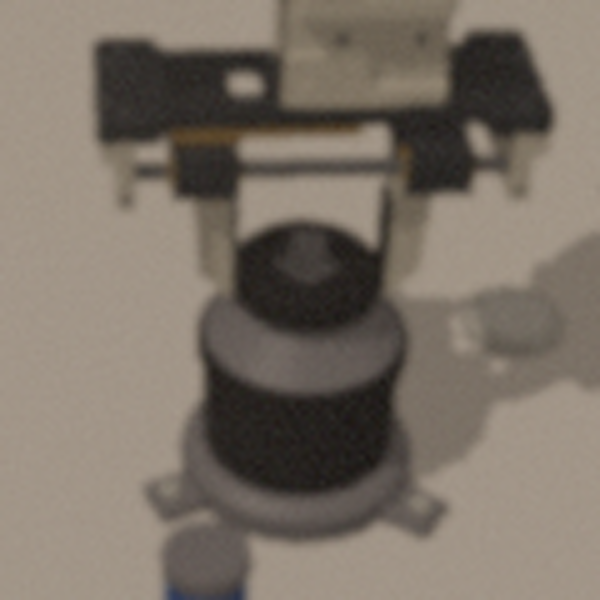

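The upper ring arc is unchanged in the tool frame, so there is no tilt or slip visible. Implied ring height is 3.6 mm below the rim, so about 0.4 mm remains. I continue gently.

```bash
for i in 1 2 3;do python3 -m inch '[[0,0,0.0001,0.05],[0,0,0.0001,0.05]]'>/dev/null; python3 q.py;done; python3 -c "
from cell import env
s=env.read_state();print(s['ee_rot'],s['joint_efforts'].round(2))"
```

```text
30.8 p [0.54932 0.01612 0.12614] yaw 59.14 F [1.6 1.5 8.5] M [ 0.36  -0.131 -0.041] j6 0.057 gap 0.0651
31.2 p [0.54937 0.01613 0.12603] yaw 56.27 F [2.2 1.  8.2] M [ 0.35 -0.14 -0.03] j6 0.067 gap 0.0655
31.6 p [0.54943 0.01609 0.12595] yaw 53.4 F [1.9 1.1 7.8] M [ 0.364 -0.175 -0.067] j6 0.047 gap 0.0653
[ 1.79807787e+02 -1.53212268e-01  5.34171167e+01] [ -0.72 -43.34 -17.8   -0.5    0.33  -0.06]
```

```bash
for i in 1 2 3;do python3 -m inch '[[0,0,0.0001,0.05],[0,0,0.0001,0.05]]'>/dev/null; python3 q.py;done
```

```text
32.0 p [0.54947 0.01609 0.12585] yaw 50.55 F [2.3 1.3 7.9] M [ 0.384 -0.212 -0.01 ] j6 0.085 gap 0.0651
32.4 p [0.54951 0.01605 0.12575] yaw 47.68 F [2.7 1.3 8.4] M [ 0.349 -0.187 -0.066] j6 0.046 gap 0.0652
32.8 p [0.54954 0.01602 0.12565] yaw 44.82 F [2.7 1.4 7.5] M [ 0.361 -0.226  0.063] j6 0.142 gap 0.0653
```

The twist jumped by about 0.1 N·m. I'll take one re-read and one tiny step to tell stick-slip from home.

```bash
python3 q.py; python3 -m inch '[[0,0,0.00005,0.02],[0,0,0.00005,0.02]]'>/dev/null; python3 q.py
```

```text
33.0 p [0.54954 0.01603 0.12565] yaw 44.83 F [2.1 1.3 7.7] M [ 0.362 -0.225  0.033] j6 0.044 gap 0.0653
33.4 p [0.54957 0.01603 0.12564] yaw 43.76 F [2.6 1.2 7.7] M [ 0.389 -0.23   0.561] j6 0.6 gap 0.0654
```

The twist rises steeply: home. It went past the intended +0.1 N·m, so I ease the wrist back at once.

```bash
python3 -m inch '[[0,0,0,-0.015],[0,0,0,-0.015]]'>/dev/null; python3 q.py
```

```text
33.8 p [0.54955 0.01603 0.12564] yaw 44.54 F [2.2 1.4 7.9] M [ 0.375 -0.22  -0.006] j6 -0.055 gap 0.065
```

Home: z = 0.12564 against 0.1258 predicted, and the twist is relaxed. I release, rise and look.

```bash
python3 -m inch '[[0,0,0,0],[0,0,0,0],[0,0,0,0],[0,0,0,0],[0,0,0,0]]' 0; python3 -m inch '[[0,0,-0.003,0],[0,0,-0.01,0],[0,0,-0.03,0],[0,0,-0.06,0],[-0.02,0,-0.09,0],[-0.05,0,-0.1,0],[-0.06,0,-0.1,0],[-0.06,0,-0.1,0],[-0.06,0,-0.1,0]]'
python3 - <<'E'
from h import *
c,T=wristcam();np.savez("w16.npz",T=T,m=c["mtx"]);cv2.imwrite("pics/w16.png",c["pixels"][:,:,::-1]);sc=env.read_camera("scene");t=env.read_camera("top")
cv2.imwrite("pics/s16.png",np.hstack([cv2.resize(x,(400,400),interpolation=cv2.INTER_CUBIC) for x in(sc["pixels"][190:270,310:390,::-1],t["pixels"][155:235,233:313,::-1])]))
E
```

```text
clock: 34.3
ee_pos: [0.5476, 0.0159, 0.1241]
ee_rot: [-180.0, 0.0, 44.5]
contact_force: [0.2, 0.8, 0.3]
finger_gap: 0.0918
clock: 35.2
ee_pos: [0.5052, -0.0258, 0.2239]
ee_rot: [-180.0, -0.0, 44.5]
contact_force: [-0.2, -0.3, 0.0]
finger_gap: 0.0919
```

View pics/w16.png

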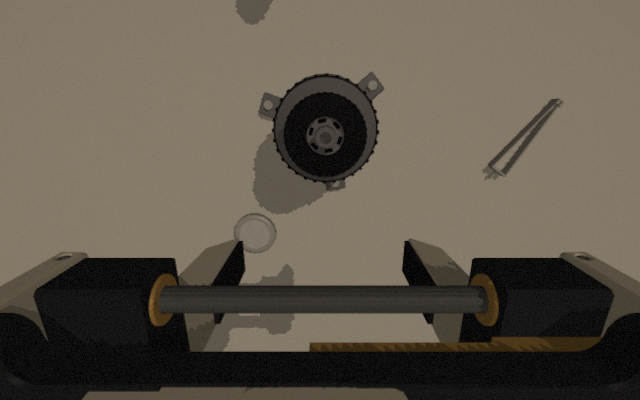

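View pics/s16.png

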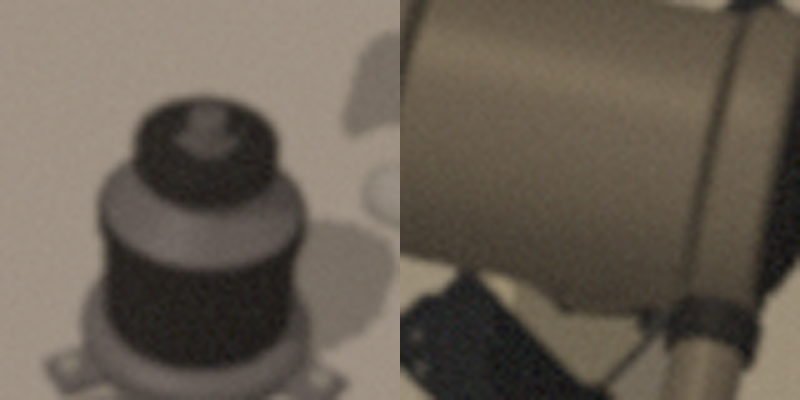

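The ring sits square and concentric on the neck at (325,134), with hub and holes showing through. I'll do one numeric check of its height and centring before handing in.

Run:
```python
from h import *
im=cv2.imread("pics/w16.png");d=np.load("w16.npz");T=d["T"];c={"mtx":d["m"]}
g0=cv2.cvtColor(im,cv2.COLOR_BGR2GRAY)
print("ring outer (z .118)",circ(im,c,T,(278,88,374,184),35,.118))
inv=255-im
print("hole top(z .122)",circ(inv,c,T,(300,110,350,160),255-38,.122))
m=(g0[113:158,303:348]<18).astype(np.uint8);n,_,st,ce=cv2.connectedComponentsWithStats(m)
print("lid",circ(im,c,T,(262,65,390,190),85,.098))
for u in(0,1):pass
print([ (ce[i]+[303,113]).round(1).tolist()+[int(st[i,4])] for i in range(1,n)])
cv2.imwrite("pics/w16c.png",np.clip(cv2.resize(im[85:190,270:380],(628,600),interpolation=cv2.INTER_CUBIC)*1.8,0,255).astype(np.uint8))
```

```text
ring outer (z .118) (array([0.5468, 0.0162]), np.float64(0.0661), array([324.4, 134.3]))
hole top(z .122) (array([0.5469, 0.0165]), np.float64(0.0275), array([325.3, 135. ]))
lid (array([0.5481, 0.0174]), np.float64(0.0927), array([323.9, 124.9]))
[[325.2, 135.2, 724], [321.3, 120.4, 22], [336.1, 124.7, 22], [310.6, 130.7, 18], [339.0, 140.0, 21], [314.0, 145.5, 20], [327.8, 150.1, 20]]
```

View pics/w16c.png

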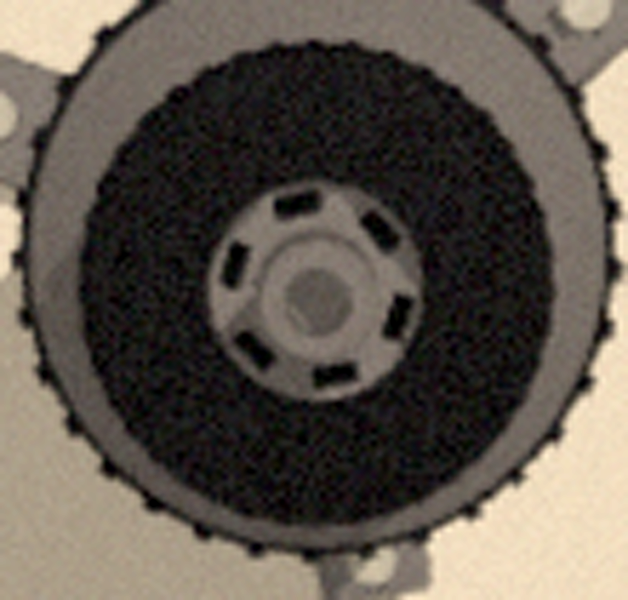

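The ring is 66.1 mm wide at the home height and concentric with the hole and hub to within 0.3 mm. The disc's six holes are intact and even, and nothing touches the robot.

```bash
python3 -c "
from cell import env
print(env.sign_off(), env.read_state()['clock'])"
```

```text
the job is handed in; nothing more can be done
the job is handed in; nothing more can be done
```

I closed the tank and handed the job in at about 35 s on the robot's clock, but the final twist on the ring overshot the stop limit.

- **Disc:** I gripped it by the hub and lowered it until it stopped. Its foot was at 113.8 mm against the 114 mm ledge, with at most about 6 N. I let go of it before fetching the ring, and a picture showed it flat and centred.
- **Ring:** I set it on the thread and turned it about 136° clockwise. It followed the 20 mm lead until the seal met the disc, and came home about 4.1 mm below the rim, where 4 mm is expected. I then released it and backed the gripper away.
- **Final look:** The ring sits square and within 0.3 mm of the hole and hub, the disc's visible part (hub and six holes) shows no damage, and the wrist force is zero. I touched nothing else.

Checks that failed or disagreed:
- **Overshoot on the last step:** The final 1° step took the twist to about 0.56 N·m, roughly 0.6 above running, where the intended stop was 0.1 above. I eased the wrist back straight away and saw no crack, but I could not measure the clamping force on the disc.
- **Slower descent at the end:** From where the seal met the disc, the ring dropped more slowly per degree than the thread lead. I put this down to the thread play and the seal giving, but did not confirm it.
- **Sideways shift:** The tool moved about 2 mm sideways when it let go of the ring, so there was some side load during the turn.
- **Camera calibration:** The wrist camera's reported calibration shifted by up to 2.6 mm between calls, so I positioned things by comparing points within one picture.

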